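# Turn the draining board over to the next batch of moulds

### The job

First move every finished cheese from the draining board onto the wire ripening rack, lying flat and gripped lightly, because they are soft. Then slide each mould sideways along the board, never lifting or tipping it, until it is centred on the ring of its own colour. Finally lay the stop bar on the bench flush against the right-hand end edge of the board, about midway along that edge, and leave the jar, timer and bowl alone.

Things in the scene. Friction and masses are not known exactly. Their poses are not given: they have to be found in the camera images.
- board: fixed white plastic draining board, 380 (its x) x 420 (its y) x 15 mm thick, lying on the steel bench; origin at the centre of its underside, so its flat smooth top is at 15 mm. Its right-hand end edge, the one nearer the coloured marks, is the straight vertical face at its own y = -210 mm, running along its x.
- mark_green: green ring, 108 mm across, printed flat on the board near its right-hand end (no height); origin at its centre. One of three positions 120 mm apart; which colour is where varies.
- mark_blue: blue ring, 108 mm across, printed flat on the board near its right-hand end (no height); origin at its centre. One of three positions 120 mm apart; which colour is where varies.
- mark_orange: orange ring, 108 mm across, printed flat on the board near its right-hand end (no height); origin at its centre. One of three positions 120 mm apart; which colour is where varies.
- pot_green: white round cheese mould (pot) with a green lid, 88 mm diameter, 32 mm tall to the top of the lid, about 0.45 kg, standing on the left half of the board; no real bottom, so it is only ever slid. On top of the lid stands a green grip, 44 mm along the pot's x, 14 mm thick along its y, 34 mm tall (32 to 66 mm above the origin). Origin at the centre of the underside. May be absent.
- pot_blue: white round cheese mould (pot) with a blue lid, 88 mm diameter, 32 mm tall to the top of the lid, about 0.45 kg, standing on the left half of the board; no real bottom, so it is only ever slid. On top of the lid stands a blue grip, 44 mm along the pot's x, 14 mm thick along its y, 34 mm tall (32 to 66 mm above the origin). Origin at the centre of the underside. May be absent.
- pot_orange: white round cheese mould (pot) with an orange lid, 88 mm diameter, 32 mm tall to the top of the lid, about 0.45 kg, standing on the left half of the board; no real bottom, so it is only ever slid. On top of the lid stands an orange grip, 44 mm along the pot's x, 14 mm thick along its y, 34 mm tall (32 to 66 mm above the origin). Origin at the centre of the underside. May be absent.
- cheese1: drained soft white cheese, a disc 62 mm diameter, 34 mm tall, 0.12 kg, standing on a mark; soft, so grip it lightly (it is spoilt if the fingers' total force on it, both sides added, passes 90 N, so use a grip of about 20 to 30 N). Origin at the centre of the underside. May be absent.
- cheese2: drained soft white cheese, a disc 62 mm diameter, 34 mm tall, 0.12 kg, standing on a mark; soft, so grip it lightly (it is spoilt if the fingers' total force on it, both sides added, passes 90 N, so use a grip of about 20 to 30 N). Origin at the centre of the underside. May be absent.
- cheese3: drained soft white cheese, a disc 62 mm diameter, 34 mm tall, 0.12 kg, standing on a mark; soft, so grip it lightly (it is spoilt if the fingers' total force on it, both sides added, passes 90 N, so use a grip of about 20 to 30 N). Origin at the centre of the underside. May be absent.
- rack: fixed low wire ripening rack with a mesh sheet on it, 270 (its x) x 130 mm (its y), flat top 50 mm above its origin, no rim; origin at its centre at bench level. It stands to the left of the board.
- bar: loose aluminium stop bar, 240 mm long (its x), 25 mm thick (its y), 28 mm high, 0.4 kg, lying on the bench to the right of the board, with a black upright grip in its middle: 60 mm along x, 12 mm thick, from 28 to 83 mm above the origin. Origin at the centre of the underside.
- salt_jar: bystander: closed salt jar, 70 mm diameter, 110 mm tall, beyond the board; origin at the underside
- timer: bystander: small grey timer box, 40 x 70 x 25 mm, lying on the bench beyond the board
- bowl: bystander: steel bowl, 110 mm across, 50 mm tall, beyond the board to the right; origin at the underside
Not all that is in view belongs to the job. Leave any yellow look-alike of the cheese1 alone.

How it is judged (in metres and radians):
On the way, in this order (a step that is already met when the one before it is completed fails the run):
1. every cheese lies flat on the rack, let go (x of cheese1 in the frame of rack between -0.125 and 0.125 m and y of cheese1 in the frame of rack between -0.06 and 0.06 m and z of cheese1 in the frame of rack between 0.045 and 0.056 m and angle between each of cheese1, cheese2, cheese3's own z axis and vertical below 0.15 rad and contact force between each of cheese1, cheese2, cheese3 and the fingers below 0.1 N and x of cheese2 in the frame of rack between -0.125 and 0.125 m and y of cheese2 in the frame of rack between -0.06 and 0.06 m and z of cheese2 in the frame of rack between 0.045 and 0.056 m and x of cheese3 in the frame of rack between -0.125 and 0.125 m and y of cheese3 in the frame of rack between -0.06 and 0.06 m and z of cheese3 in the frame of rack between 0.045 and 0.056 m), for 0.2 s.
2. every mould stands centred on the ring of its own colour (horizontal distance between pot_green and mark_green below 0.012 m and angle between each of pot_green, pot_blue, pot_orange's own z axis and vertical below 0.05 rad and linear speed of each of pot_green, pot_blue, pot_orange below 0.02 m/s and horizontal distance between pot_blue and mark_blue below 0.012 m and horizontal distance between pot_orange and mark_orange below 0.012 m), for 0.2 s.
3. the stop bar lies flush against the board's right-hand end edge (angle between the x axis of bar and the x axis of board, either way round below 0.03 rad and y of bar in the frame of board between -0.2255 and -0.219 m and x of bar in the frame of board between -0.05 and 0.05 m and z of bar in the frame of board below 0.005 m and angle between bar's own z axis and vertical below 0.05 rad and linear speed of bar below 0.02 m/s), for 0.2 s.
At the end, for the whole second after the job is handed in: Cheeses flat on the rack, centres over its top; moulds upright, at rest, within 12 mm of the centre of their own colour's ring; stop bar upright on the bench, long face against the board's right end edge: gap under 3 mm, parallel within 0.03 rad, middles within 50 mm; all released (all of step 1 and all of step 2 and all of step 3); the robot touches nothing.
It fails at once if a mould is lifted off the board (by over 8 mm) (z of any of pot_green, pot_blue, pot_orange in the frame of board above 0.023 m).
It fails at once if a mould is tipped (over 0.3 rad) (angle between any of pot_green, pot_blue, pot_orange's own z axis and vertical above 0.3 rad).
It fails at once if a cheese is squeezed too hard by the fingers (over 90 N, both sides added) (contact force between the fingers and cheese1 above 90 N or contact force between the fingers and cheese2 above 90 N or contact force between the fingers and cheese3 above 90 N).
It fails at once if the jar, timer or bowl is disturbed (moved over 30 mm) (distance of any of salt_jar, timer, bowl from where it was at the start of the episode above 0.03 m).
Of pot_green, pot_blue, pot_orange only 2 to 3 are there at a start; the rules pass over those that are not, and their reading is None.
Of cheese1, cheese2, cheese3 only 2 to 3 are there at a start; the rules pass over those that are not, and their reading is None.
At some moment in a run one of pot_green, pot_blue, pot_orange may be knocked a few centimetres aside while the robot is not near it.
It also fails if it takes over 210 s, if anything falls off the work surface, if the arm or the gripper's body presses on something with over 40 N, if the wrist force passes 120 N, or if a joint passes its speed limit or range.

### The arm

A 6-joint arm with a two-finger parallel gripper is mounted at the origin on the work surface. World frame = base frame: x ahead of the robot, y to its left, z up, the work surface at z = 0. Lengths are in mm, angles in rad, forces in N, time in s.
With the tool pointing down it reaches from about 350 to 975 mm from the base axis. Payload 7.1 kg.
Tool frame: the origin (TCP) lies midway between the tips of the shut fingers; the grasp point (between the pads) lies 19 mm behind it; z points along the fingers, y is the line along which they close (so a half turn about z gives the same grasp; the last joint's range is limited). The gripper opens to 88 mm and grips with 3 to 60 N. Pads are 20 mm wide; open, the fingers measure 115 mm over their backs; the gripper's body (75 mm by 178 mm) begins 61 mm behind the grasp point.
Start: joints at [1.275, 0.423, 1.63, -0, 1.089, -0.019], TCP at [170.768, 601.201, 222.675] pointing down, gripper open.
Joint ranges: [-3, 3], [-0.9, 2.11], [0.09, 2.58], [-1.31, 4.45], [0.11, 2.69], [-2.54, 2.54]. Speed limits (rad/s): [2.39, 2.39, 3.01, 3.14, 3.14, 3.14].

### API

Orientations are given as a rotation vector (axis times angle).
In Python, from workcell import ctrl gives the robot as it stands.
- The arm moves only by the shell command python3 -m pendant 'ROWS'. ROWS is a JSON object of lists of equal length, an entry for each row: "grip": the opening, from -1 (shut) to 1 (fully open); "linear": the shift along the tool's x, y, z in mm, a list of three; "angular": the turn, a rotation vector about the tool's x, y, z in rad, a list of three. In form: {"grip": [grip, ...], "linear": [[tx, ty, tz], ...], "angular": [[ax, ay, az], ...]}. A call has 1 to 12 rows; each row shifts and turns the commanded pose from where the row before left it, along the tool's axes as they then stand; what a row does not reach is not made up. A row lasts 1/12 s, in which the tool goes at most 41.7 mm and 7.16 degrees, less where a joint would pass 70% of its speed; a pose out of reach is approached as far as the arm can. A call with a gripper value outside its range is refused whole. The fingers move at their own pace and stop on an object; the grip force is fixed at half the most. Time passes only in rows, so rows that do not move let the fingers close. It gives the time, the measured TCP pose, the force, the opening and the grip force at its end, in the units of the state.
- ctrl.get_obs(): the state, without advancing time (a new reading comes with each control period).
- ctrl.get_image(name): name is "scene" or "top"; returns the picture (420x560x3 uint8, red, green, blue); there is no depth.
- ctrl.camera_params(name): a dict with "vfov" (degrees; the focal length in pixels is half the picture's height over the tangent of half this angle, whatever the lens; pixels are square), "cx", "cy" (the principal point, pixels), "R" (3x3) and "t" (3): a world point X has camera coordinates R X + t. Camera axes: x right, y down, z forward; pixel columns grow to the right and rows downward; lengths in mm; the calibration is good to about 2 mm. A picture is of the moment at which its call begins. camera_params takes no time and is no camera call.
- ctrl.close_job(): hands the job in; it is judged then, once.
The state is a dict: "t": time; "qpos": joint angles; "qvel": joint speeds; "joint_torque": joint torques, N m; "ee_pos": TCP position; "orientation": TCP orientation; "ft_force": force on the tool from outside, world axes, zero at the start; "moment": the same for the moment, N m; "width": finger opening in mm; "grasp_force": force on a finger pad.
Only numpy, scipy, OpenCV 4.12 (cv2) and the standard library are available. Lean on these libraries where they do the work, as an engineer would, in place of code of your own. Each camera call takes 0.05 s, during which the arm holds its last target. There are 200 camera calls.

## Working session

There is one attempt and no reset: what is moved stays moved. The work goes in short steps, Python scripts to look and compute and a shell command to move; the robot and the scene stay as the last step left them, time stands still between calls to the robot, and variables do not carry over. Pictures are saved under pics/ and viewed, at most 14 in all, crops included, and the job is handed in when it is done.

```bash
mkdir -p pics; ls; python3 - <<'E'
from workcell import ctrl
import cv2
o=ctrl.get_obs(); print(o)
for n in("scene","top"):
    print(n,ctrl.camera_params(n)); cv2.imwrite(f"pics/{n}0.png",ctrl.get_image(n)[:,:,::-1])
E
```

```text
pics
{'t': 0.0, 'qpos': array([ 1.27499481e+00,  4.23847931e-01,  1.63067759e+00, -1.64226583e-05,
        1.08860167e+00, -1.90174182e-02]), 'qvel': array([-0.00016076, -0.00087883, -0.00171866, -0.00075209,  0.00210272,
       -0.0001698 ]), 'joint_torque': array([ 1.05938001e-03, -5.44605732e+01, -2.73679286e+01,  6.45125401e-02,
        2.25937483e-02, -6.14262603e-05]), 'ee_pos': array([170.61845961, 600.68540014, 221.90214665]), 'orientation': array([-4.33341769e-01, -3.11133291e+00,  2.38405612e-03]), 'ft_force': array([ 0.22274535,  0.07876097, -1.08378215]), 'moment': array([-0.02130189,  0.03075967, -0.01264077]), 'grasp_force': 0.0, 'width': 88.20303899724685}
scene {'vfov': 53.82806576100185, 'cx': 281.7247545035495, 'cy': 209.94144336940306, 'R': array([[ 0.52711007,  0.84979655, -0.0008913 ],
       [ 0.55652381, -0.34599171, -0.75536149],
       [-0.64221197,  0.39766262, -0.65530773]]), 't': array([-266.24285184, -346.49497476, 1449.95912969])}
top {'vfov': 52.356377238394955, 'cx': 276.74853109770214, 'cy': 208.98866424989558, 'R': array([[-0.01272171, -0.99980733,  0.01494864],
       [-0.98896416,  0.01037404, -0.1477913 ],
       [ 0.14760774, -0.01666382, -0.98890559]]), 't': array([-59.80263216, 621.82816624, 954.2558597 ])}
```

View pics/scene0.png

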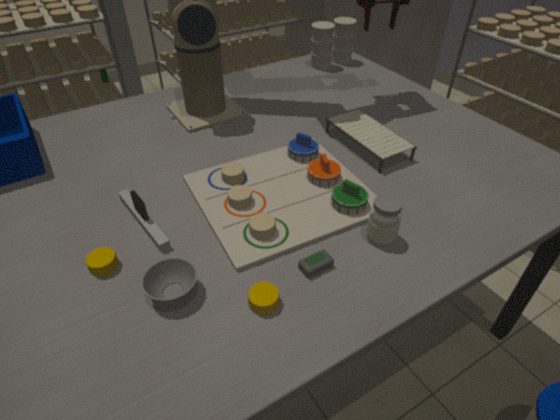

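View pics/top0.png

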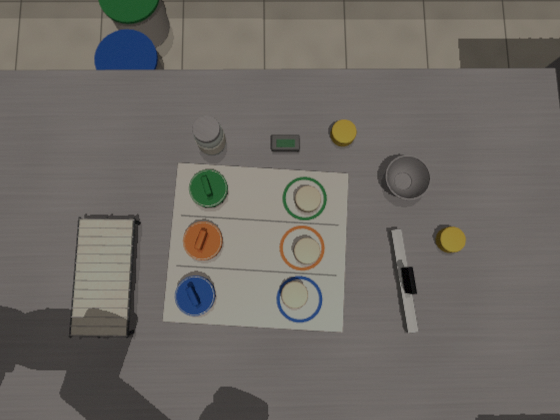

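The pictures show three cream cheeses on rings, at (309,199), (307,250) and (295,295) in the top view. The lids are at (208,188) green, (203,241) orange and (195,296) blue. The bar is at (404,280), the rack at (104,275) and the jar at (208,135).

Things that could be taken for a cheese: the cream discs at top (309,199), (307,250), (295,295), and the yellow discs at (344,132) and (453,240). I choose the three cream ones, since yellow is excluded.

```bash
cat > h.py <<'E'
import numpy as np, cv2
from workcell import ctrl
def cam(n):
    p=ctrl.camera_params(n); f=210/np.tan(np.radians(p["vfov"]/2)); return f,p["cx"],p["cy"],np.array(p["R"]),np.array(p["t"])
def ray(n,uv):
    f,cx,cy,R,t=cam(n); d=R.T@np.array([(uv[0]-cx)/f,(uv[1]-cy)/f,1.]); return -R.T@t,d
def plane(n,uv,z):
    c,d=ray(n,uv); return (c+d*(z-c[2])/d[2])[:2]
def tri(us,ut):
    (a,d),(b,e)=ray("scene",us),ray("top",ut)
    s=np.linalg.lstsq(np.c_[d,-e],b-a,rcond=None)[0]; p,q=a+s[0]*d,b+s[1]*e
    return (p+q)/2,np.linalg.norm(p-q)
def proj(n,X):
    f,cx,cy,R,t=cam(n); c=R@np.array(X)+t; return c[:2]/c[2]*f+[cx,cy]
RNG=dict(green=((50,110,40),(85,255,255)),blue=((105,130,50),(125,255,255)),orange=((3,140,90),(16,255,255)))
def blobs(img,col,roi):  # contours of one colour inside roi x0,y0,x1,y1
    m=cv2.inRange(cv2.cvtColor(img,cv2.COLOR_RGB2HSV),*RNG[col]); k=np.zeros_like(m); x0,y0,x1,y1=roi; k[y0:y1,x0:x1]=255
    m&=k; cs,_=cv2.findContours(m,cv2.RETR_EXTERNAL,cv2.CHAIN_APPROX_NONE)
    return sorted([c for c in cs if len(c)>25],key=lambda c:-len(c)),m
ROI=dict(top=(150,160,360,340),scene=(180,125,400,270))
E
python3 - <<'E'
from h import *
I={n:cv2.imread(f"pics/{n}0.png")[:,:,::-1].copy() for n in ROI}
for c in RNG:
  for n in ROI:
    for k in blobs(I[n],c,ROI[n])[0]:
        e=cv2.fitEllipse(cv2.convexHull(k)); print(c,n,len(k),np.round(e[0],1),np.round(e[1],1),cv2.boundingRect(k), "plane15",plane(n,e[0],15).round(),"plane47",plane(n,e[0],47).round())
H=cv2.cvtColor(I["top"],cv2.COLOR_RGB2HSV)
for p in [(309,199),(307,250),(295,295),(305,213),(240,200),(240,260),(307,262),(200,360),(100,270)]: print(p,H[p[1]-1:p[1]+2,p[0]-1:p[0]+2].reshape(-1,3).mean(0).round())
H=cv2.cvtColor(I["scene"],cv2.COLOR_RGB2HSV)
for p in [(233,170),(240,191),(262,222),(240,202),(290,200),(262,236)]: print(p,H[p[1]-1:p[1]+2,p[0]-1:p[0]+2].reshape(-1,3).mean(0).round())
a=cv2.resize(I["top"][170:330,255:355],None,fx=3.7,fy=3.7,interpolation=2);b=cv2.resize(I["scene"][130:270,190:310],None,fx=3.3,fy=3.3,interpolation=2)
o=np.zeros((600,800,3),np.uint8);o[:a.shape[0],:a.shape[1]]=a;o[:b.shape[0],380:380+b.shape[1]]=b
cv2.imwrite("pics/crop1.png",o[:,:,::-1])
E
```

```text
green top 118 [304.3 198.1] [42.  42.8] (283, 177, 43, 43) plane15 [ 652. -135.] plane47 [ 646. -132.]
green top 94 [207.7 187.5] [33.5 34.3] (190, 170, 35, 35) plane15 [680. 100.] plane47 [674.  95.]
green scene 135 [350.  193.2] [23.9 32.7] (334, 180, 33, 26) plane15 [642. 124.] plane47 [672.  96.]
green scene 45 [255.3 233.7] [22.3 23.9] (244, 225, 11, 21) plane15 [ 644. -158.] plane47 [ 673. -173.]
green scene 43 [277.1 233.2] [19.3 23. ] (278, 224, 10, 21) plane15 [ 669. -114.] plane47 [ 698. -131.]
blue top 126 [299.  298.8] [44.3 45.4] (277, 277, 45, 45) plane15 [ 412. -117.] plane47 [ 414. -115.]
blue top 100 [194.1 295.4] [35.5 36.6] (176, 278, 37, 36) plane15 [423. 129.] plane47 [425. 123.]
blue scene 102 [302.2 142.8] [18.6 27.5] (290, 133, 27, 20) plane15 [372. 156.] plane47 [414. 127.]
orange top 123 [301.7 247.6] [43.6 44.1] (280, 226, 44, 44) plane15 [ 532. -126.] plane47 [ 530. -124.]
orange top 110 [202.4 240.1] [35.3 37.2] (184, 222, 38, 36) plane15 [553. 111.] plane47 [550. 106.]
orange scene 136 [244.9 203.2] [25.9 41.5] (224, 191, 42, 26) plane15 [ 533. -127.] plane47 [ 568. -143.]
orange scene 85 [323.9 167.1] [25.5 32.5] (308, 154, 33, 25) plane15 [511. 137.] plane47 [547. 108.]
(309, 199) [ 23.  45. 150.]
(307, 250) [ 26.  40. 151.]
(295, 295) [ 30.  35. 151.]
(305, 213) [ 17.  35. 125.]
(240, 200) [ 19.  25. 151.]
(240, 260) [ 21.  24. 151.]
(307, 262) [ 27.  38. 146.]
(200, 360) [ 11.  17. 110.]
(100, 270) [ 27.  24. 146.]
(233, 170) [ 20.  73. 147.]
(240, 191) [ 21.  72. 147.]
(262, 222) [ 20.  73. 148.]
(240, 202) [19. 73. 83.]
(290, 200) [ 20.  41. 147.]
(262, 236) [21. 67. 80.]
```

View pics/crop1.png

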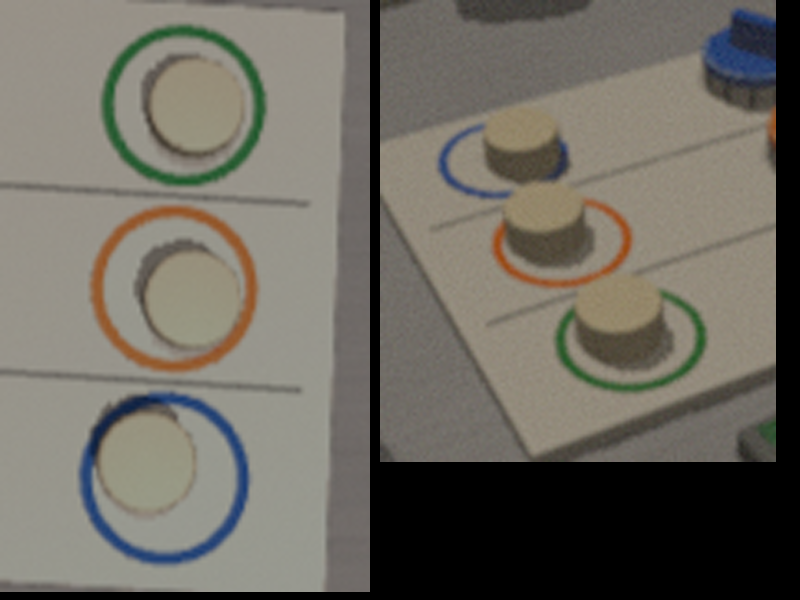

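The crop confirms the choice: three cream discs inside the green, orange and blue rings. Next I measure the heights from both views and find the board, rack and bar.

```bash
python3 - <<'E'
from h import *
I={n:cv2.imread(f"pics/{n}0.png")[:,:,::-1].copy() for n in ROI}
H={n:cv2.cvtColor(cv2.medianBlur(I[n],3),cv2.COLOR_RGB2HSV) for n in I}
def blob(n,lo,hi,seed,r):
    m=cv2.inRange(H[n],lo,hi);k=np.zeros_like(m);cv2.circle(k,seed,r,255,-1);m=cv2.morphologyEx(m&k,cv2.MORPH_OPEN,np.ones((3,3)))
    c=max(cv2.findContours(m,0,1)[0],key=cv2.contourArea);return c,cv2.fitEllipse(cv2.convexHull(c))
for nm,s,t in [("green",(262,222),(308,198)),("orange",(240,193),(307,251)),("blue",(233,170),(295,295))]:
    es=blob("scene",(10,58,118),(30,110,255),s,17)[1]; et=blob("top",(10,30,130),(40,80,255),t,16)[1]
    p,g=tri(es[0],et[0]);p2,g2=tri(s,t);print("cheese",nm,np.round(es,1).tolist() if 0 else (np.round(es[0],1),np.round(es[1],1)),(np.round(et[0],1),np.round(et[1],1)),p.round(1),g.round(1),"hand",p2.round(1),"top@49",plane("top",et[0],49).round(1),plane("top",t,49).round(1))
for nm,s,t in [("green",(350,193.2),(207.7,187.5)),("orange",(323.9,167.1),(202.4,240.1)),("blue",(302.2,142.8),(194.1,295.4))]:
    p,g=tri(s,t);print("lid",nm,p.round(1),g.round(1))
print("ring orange tri",tri((244.9,203.2),(301.7,247.6)))
# white things in top: board, rack, bar
m=cv2.inRange(H["top"],(0,0,128),(180,50,255));m=cv2.morphologyEx(m,cv2.MORPH_OPEN,np.ones((3,3)))
for c in cv2.findContours(m,0,1)[0]:
    if cv2.contourArea(c)>150: r=cv2.minAreaRect(c);print("white",cv2.contourArea(c),np.round(r[0]),np.round(r[1]),round(r[2],1),[[*map(int,q)] for q in cv2.boxPoints(r)])
a=cv2.resize(I["top"][205:345,65:145],None,fx=4,fy=4,interpolation=2);b=cv2.resize(I["top"][220:340,380:430],None,fx=5,fy=5,interpolation=2)
c=cv2.resize(I["scene"][180:255,110:180],None,fx=3,fy=3,interpolation=2)
o=np.zeros((600,800,3),np.uint8);o[:560,:320]=a;o[:600,325:575]=b;o[:225,580:790]=c
d=cv2.resize(I["scene"][100:175,315:420],None,fx=2,fy=2,interpolation=2);o[240:390,580:790]=d
cv2.imwrite("pics/crop2.png",o[:,:,::-1])
E
```

```text
cheese green (array([261.8, 221.2]), array([17.7, 26.6])) (array([308.4, 197.7]), array([25.1, 25.9])) [ 646.9 -141.7   48.7] 0.1 hand [ 646.7 -141.    45.7] top@49 [ 646.9 -141.7] [ 646.1 -140.7]
cheese orange (array([239.8, 192.1]), array([14.4, 26.3])) (array([307.6, 250.7]), array([25.9, 27.5])) [ 523.4 -135.7   47.8] 2.8 hand [ 522.8 -134.8   44.2] top@49 [ 522.7 -136.8] [ 522.1 -135.5]
cheese blue (array([231.8, 168.7]), array([12.8, 22.8])) (array([294.5, 295.2]), array([26.6, 28. ])) [ 422.1 -105.2   46.6] 0.8 hand [ 423.3 -104.8   42.8] top@49 [ 422.4 -104.7] [ 422.9 -105.9]
lid green [673.4  94.5  49. ] 0.3
lid orange [549.8 105.2  49.9] 0.3
lid blue [424.7 120.5  54.7] 2.3
ring orange tri (array([ 531.94703982, -126.25951781,   13.68079644]), np.float64(0.47462777256565625))
white 333.0 [410. 312.] [40. 10.] 80.5 [[401, 293], [411, 291], [417, 331], [408, 332]]
white 269.5 [399. 247.] [36. 10.] 80.5 [[391, 230], [400, 228], [406, 263], [396, 265]]
white 4798.5 [102. 268.] [54. 99.] 3.4 [[72, 315], [78, 216], [131, 220], [126, 319]]
white 27623.5 [257. 247.] [180. 160.] 3.5 [[162, 321], [172, 161], [351, 172], [341, 332]]
white 707.0 [532.  28.] [17. 53.] 90.0 [[506, 20], [559, 20], [559, 37], [506, 37]]
white 1849.0 [465.  44.] [47. 76.] 90.0 [[427, 20], [503, 20], [503, 67], [427, 67]]
white 3597.5 [386.  44.] [47. 79.] 90.0 [[346, 20], [425, 20], [425, 67], [346, 67]]
white 3436.0 [305.  44.] [48. 78.] 90.0 [[266, 20], [344, 20], [344, 68], [266, 68]]
white 3767.0 [223.  44.] [49. 78.] 90.0 [[184, 19], [262, 19], [262, 68], [184, 68]]
white 509.0 [173.  43.] [16. 49.] 1.9 [[163, 67], [165, 18], [181, 19], [179, 68]]
white 3626.0 [58. 44.] [49. 81.] 90.0 [[18, 19], [99, 19], [99, 68], [18, 68]]
white 709.5 [ 8. 44.] [49. 17.] 90.0 [[0, 19], [17, 19], [17, 68], [0, 68]]
```

View pics/crop2.png

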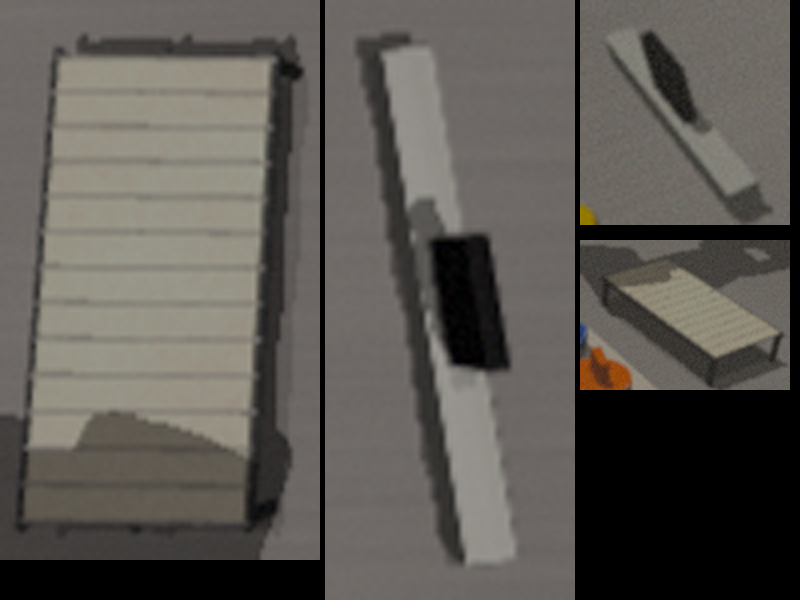

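```bash
python3 - <<'E'
from h import *
I={n:cv2.imread(f"pics/{n}0.png")[:,:,::-1].copy() for n in ROI}
def ang(a,b): return np.degrees(np.arctan2(*(b-a)[::-1])).round(2)
r=[(79.3,218.8),(133.8,220),(127,335.8),(70.5,335)];R=[plane("top",p,50) for p in r]
print("rack",np.mean(R,0).round(1),np.round(R,0).tolist(),"x-dir",ang(R[3],R[0]),ang(R[2],R[1]),"h",tri((414,147.5),r[0])[0].round(0),tri((381,158.5),r[1])[0].round(0))
b=[(391.4,230.4),(402,229),(418,331),(408.4,332.6)];B=[plane("top",p,28) for p in b]
print("bar",np.mean(B,0).round(1),ang(B[3],B[0]),ang(B[2],B[1]),np.linalg.norm(B[0]-B[3]))
# board right edge by line fit; mask
H=cv2.cvtColor(cv2.medianBlur(I["top"],3),cv2.COLOR_RGB2HSV)
m=cv2.inRange(H,(0,0,128),(180,255,255));m=cv2.morphologyEx(m,cv2.MORPH_OPEN,np.ones((3,3)))
def edge(rows,cols,side):
    P=[]
    if side in"rl":
        for y in rows: x=np.where(m[y,cols[0]:cols[1]])[0]+cols[0];P.append(plane("top",(x.max() +.5 if side=="r" else x.min()-.5,y),15))
    else:
        for x in cols: y=np.where(m[rows[0]:rows[1],x])[0]+rows[0];P.append(plane("top",(x,y.max()+.5 if side=="b" else y.min()-.5),15))
    vx,vy,x0,y0=cv2.fitLine(np.float32(P),cv2.DIST_HUBER,0,.01,.01).ravel();return np.array([x0,y0]),np.array([vx,vy])
E={"r":edge(range(180,322,2),(325,365),"r"),"l":edge(range(175,318,2),(155,185),"l"),"t":edge((155,185),range(230,340,3),"t"),"b":edge((310,340),range(175,340,3),"b")}
def X(a,b): s=np.linalg.solve(np.c_[a[1],-b[1]],b[0]-a[0]);return a[0]+s[0]*a[1]
c=[X(E[i],E[j]) for i,j in("tl","tr","br","bl")];print("board",np.round(c,1).tolist(),np.mean(c,0).round(1),"xdir r",ang(c[2],c[1]),"l",ang(c[3],c[0]),"size",[np.linalg.norm(c[i]-c[i-1]).round(1) for i in range(4)])
bc=np.mean(c,0);ex=(c[1]-c[2]);ex/=np.linalg.norm(ex);ey=np.array([-ex[1],ex[0]])
for n,p in dict(green=(304.3,198.1),orange=(301.7,247.6),blue=(299,298.8)).items():
    q=plane("top",p,15)-bc;print("ring",n,(q+bc).round(1),"board frame",(q@ex).round(1),(q@ey).round(1))
o=np.hstack([cv2.resize(I["top"][y-22:y+22,x-22:x+22],(266,266),interpolation=2) for x,y in[(208,188),(203,241),(195,296)]])
o=np.vstack([o,np.hstack([cv2.resize(I["scene"][y-22:y+22,x-22:x+22],(266,266),interpolation=2) for x,y in[(350,193),(324,167),(302,143)]])])
cv2.imwrite("pics/crop3.png",cv2.convertScaleAbs(o,alpha=1.6)[:,:,::-1])
E
```

```text
rack [470.5 329.6] [[602.0, 390.0], [598.0, 264.0], [339.0, 270.0], [342.0, 395.0]] x-dir -1.12 -1.23 h [602. 390.  45.] [598. 264.  49.]
bar [ 453.1 -364.9] 6.49 5.74 237.5880219187638
board [[742.7999877929688, 174.1999969482422], [713.9000244140625, -243.60000610351562], [335.29998779296875, -215.60000610351562], [365.70001220703125, 201.8000030517578]] [539.4 -20.8] xdir r -4.23 l -4.19 size [np.float32(378.1), np.float32(418.8), np.float32(379.6), np.float32(418.5)]
ring green [ 651.9 -134.8] board frame 120.5 -105.4
ring orange [ 532.  -125.9] board frame 0.3 -105.4
ring blue [ 412.2 -117. ] board frame -119.7 -105.4
```

View pics/crop3.png

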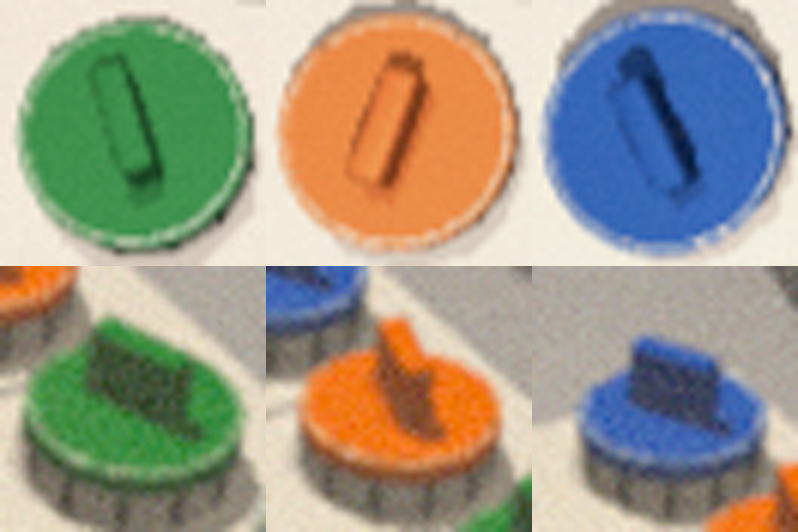

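Measurements so far, in the base frame:
- **Cheeses:** tops at about 48 mm, at (647,-142), (523,-136) and (422,-105).
- **Rings:** (652,-135) green, (532,-126) orange, (412,-117) blue.
- **Rack:** centre (470,330), top at about 49 mm.
- **Board:** yaw -4.2°.
- **Bar:** (453,-365), yaw +6°.
- **Pot grips in the crop:** yaw about +20° green, -20° orange, +25° blue.

I go to the green-ring cheese first.

```bash
cat >> h.py <<'E'
from scipy.spatial.transform import Rotation as Ro
def go(x,y,z,yaw=None):
    "tool-frame shift (taken before any turn) and turn about tool z to reach world x,y,z with tool y at yaw deg"
    o=ctrl.get_obs(); M=Ro.from_rotvec(o["orientation"]).as_matrix(); d=M.T@(np.array([x,y,z])-o["ee_pos"])
    cy=np.degrees(np.arctan2(M[1,1],M[0,1])); tilt=np.degrees(np.arccos(-M[2,2]))
    w=0 if yaw is None else -np.radians((yaw-cy+90)%180-90)
    print("t",round(o["t"],1),"at",o["ee_pos"].round(1),"yaw",cy.round(1),"tilt",tilt.round(2),"| shift",d.round(1),"len",np.linalg.norm(d).round(),"turn",np.round(w,3),"| F",o["ft_force"].round(1),"w",round(o["width"],1),"g",round(o["grasp_force"],1))
E
python3 -m pendant '{"grip":[1,1,1,1],"linear":[[0,0,0],[0,0,0],[0,0,0],[0,0,0]],"angular":[[0,0,-0.064],[0,0,-0.064],[0,0,-0.064],[0,0,-0.064]]}'
python3 -m pendant '{"grip":[1,1,1,1,1,1,1,1,1,1,1,1],"linear":[[-19,-31,1.5],[-19,-31,1.5],[-19,-31,1.5],[-19,-31,1.5],[-19,-31,1.5],[-19,-31,1.5],[-19,-31,1.5],[-19,-31,1.5],[-19,-31,1.5],[-19,-31,1.5],[-19,-31,1.5],[-19,-31,1.5]],"angular":[[0,0,0],[0,0,0],[0,0,0],[0,0,0],[0,0,0],[0,0,0],[0,0,0],[0,0,0],[0,0,0],[0,0,0],[0,0,0],[0,0,0]]}'
python3 -m pendant '{"grip":[1,1,1,1,1,1,1,1,1,1,1,1],"linear":[[-19,-31,1.5],[-19,-31,1.5],[-19,-31,1.5],[-19,-31,1.5],[-19,-31,1.5],[-19,-31,1.5],[-19,-31,1.5],[-19,-31,1.5],[-19,-31,1.5],[-19,-31,1.5],[0,0,0],[0,0,0]],"angular":[[0,0,0],[0,0,0],[0,0,0],[0,0,0],[0,0,0],[0,0,0],[0,0,0],[0,0,0],[0,0,0],[0,0,0],[0,0,0],[0,0,0]]}'
python3 -c "from h import *;go(647,-142,110,88.8)"
```

```text
t: 0.43
ee_pos: [170.7, 600.9, 222.2]
orientation: [-0.028, -3.141, 0.001]
ft_force: [0.2, 0.1, 0.5]
width: 87.9
grasp_force: 0.0
t: 1.43
ee_pos: [391.3, 222.8, 204.5]
orientation: [-0.032, -3.141, 0.0]
ft_force: [0.7, 0.5, 0.4]
width: 87.7
grasp_force: 0.0
t: 2.43
ee_pos: [574.6, -90.7, 189.0]
orientation: [-0.037, -3.14, -0.0]
ft_force: [0.5, -0.3, 0.2]
width: 87.9
grasp_force: 0.0
t 2.4 at [574.6 -90.7 189. ] yaw 88.6 tilt 0.05 | shift [-73.7 -49.6  78.9] len 119.0 turn -0.003 | F [ 0.5 -0.3  0.2] w 87.9 g 0.0
```

```bash

python3 -m pendant '{"grip":[1,1,1,1,1,1,1],"linear":[[-25,-17,16],[-25,-16,16],[-24,-16.5,16],[0,0,15],[0,0,16],[0,0,0],[0,0,0]],"angular":[[0,0,0],[0,0,0],[0,0,0],[0,0,0],[0,0,0],[0,0,0],[0,0,0]]}' | head -2
python3 -c "
from h import *;go(647,-142,20,88.8)
cv2.imwrite('pics/a.png',np.hstack([cv2.resize(ctrl.get_image('scene')[120:270,180:320],(400,430)),cv2.resize(ctrl.get_image('top')[160:310,240:380],(400,430))])[:,:,::-1])"
```

```text
t: 3.02
ee_pos: [646.1, -138.8, 109.8]
t 3.0 at [ 646.1 -138.8  109.8] yaw 88.9 tilt 0.18 | shift [-1.3 -3.2 89.8] len 90.0 turn 0.001 | F [ 0.3  0.7 -0.1] w 88.0 g 0.0
```

View pics/a.png

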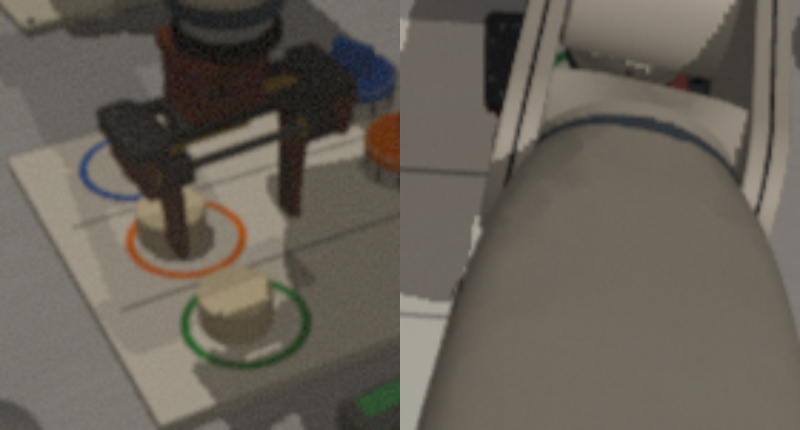

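The fingers straddle the green-ring cheese along y, at about (185,230) and (290,200) in the left half of the picture. I descend and grip gently.

```bash

python3 -m pendant '{"grip":[1,1,1,1,1,1,0.7,0.5,0.4,0.35,0.3,0.3],"linear":[[-1.3,-3,20],[0,0,25],[0,0,25],[0,0,20],[0,0,0],[0,0,0],[0,0,0],[0,0,0],[0,0,0],[0,0,0],[0,0,0],[0,0,0]],"angular":[[0,0,0],[0,0,0],[0,0,0],[0,0,0],[0,0,0],[0,0,0],[0,0,0],[0,0,0],[0,0,0],[0,0,0],[0,0,0],[0,0,0]]}'
python3 -c "from h import *;go(647,-142,20,88.8)"
```

```text
t: 4.12
ee_pos: [649.4, -143.4, 21.9]
orientation: [0.033, 3.14, -0.0]
ft_force: [-1.8, 1.6, 7.3]
width: 60.8
grasp_force: 30.0
t 4.1 at [ 649.4 -143.4   21.9] yaw 88.8 tilt 0.08 | shift [2.4 1.3 1.9] len 3.0 turn 0.0 | F [-1.8  1.6  7.3] w 60.8 g 30.0
```

```bash

python3 -m pendant '{"grip":[0.3,0.3,0.3,0.3,0.3,0.3,0.3,0.3,0.3,0.3,0.3,0.3],"linear":[[0,0,-10],[0,0,-20],[0,0,-25],[0,0,-25],[0,0,-25],[0,0,-25],[4,20,0],[8,35,0],[8,35,0],[8,35,0],[8,35,0],[8,35,0]],"angular":[[0,0,0],[0,0,0],[0,0,0],[0,0,0],[0,0,0],[0,0,0],[0,0,0],[0,0,0],[0,0,0],[0,0,0],[0,0,0],[0,0,0]]}'
python3 -m pendant '{"grip":[0.3,0.3,0.3,0.3,0.3,0.3,0.3,0.3,0.3,0.3,0.3,0.3],"linear":[[8,35,0],[8,35,0],[8,35,0],[8,35,0],[8,35,0],[4,35,0],[4,30,0],[0,20,0],[0,12,0],[0,0,0],[0,0,0],[0,0,0]],"angular":[[0,0,0],[0,0,0],[0,0,0],[0,0,0],[0,0,0],[0,0,0],[0,0,0],[0,0,0],[0,0,0],[0,0,0],[0,0,0],[0,0,0]]}'
python3 -c "from h import *;go(555,328,59,88.8)"
```

```text
t: 5.12
ee_pos: [608.0, 53.8, 151.2]
orientation: [0.033, 3.141, -0.0]
ft_force: [0.2, 0.7, -1.6]
width: 60.9
grasp_force: 30.0
t: 6.12
ee_pos: [566.4, 324.0, 150.6]
orientation: [-0.034, -3.141, 0.001]
ft_force: [0.2, -0.3, -1.1]
width: 60.7
grasp_force: 30.0
t 6.1 at [566.4 324.  150.6] yaw 88.8 tilt 0.06 | shift [11.4  3.8 91.6] len 92.0 turn -0.001 | F [ 0.2 -0.3 -1.1] w 60.7 g 30.0
```

```bash

python3 -m pendant '{"grip":[0.3,0.3,0.3,0.3,0.3,0.3,0.3,0.3,0.3],"linear":[[6,2,15],[5,2,25],[0,0,25],[0,0,15],[0,0,7],[0,0,3],[0,0,1],[0,0,0],[0,0,0]],"angular":[[0,0,0],[0,0,0],[0,0,0],[0,0,0],[0,0,0],[0,0,0],[0,0,0],[0,0,0],[0,0,0]]}'
python3 -c "from h import *;go(555,328,57,88.8)"
```

```text
t: 6.87
ee_pos: [556.4, 329.7, 60.9]
orientation: [0.033, 3.14, 0.001]
ft_force: [0.2, -0.3, -1.7]
width: 61.5
grasp_force: 30.0
t 6.9 at [556.4 329.7  60.9] yaw 88.8 tilt 0.11 | shift [ 1.4 -1.8  3.9] len 4.0 turn -0.0 | F [ 0.2 -0.3 -1.7] w 61.5 g 30.0
```

```bash

python3 -m pendant '{"grip":[0.3,0.3,0.3,0.3],"linear":[[0,0,2],[0,0,1.5],[0,0,0],[0,0,0]],"angular":[[0,0,0],[0,0,0],[0,0,0],[0,0,0]]}'
python3 -m pendant '{"grip":[0.5,0.7,1,1,1,1,1,1,1,1,1,1],"linear":[[0,0,0],[0,0,0],[0,0,0],[0,0,0],[0,0,-15],[0,0,-25],[0,0,-25],[0,0,-25],[2,-20,0],[3,-35,0],[3,-35,0],[3,-35,0]],"angular":[[0,0,0],[0,0,0],[0,0,0],[0,0,0],[0,0,0],[0,0,0],[0,0,0],[0,0,0],[0,0,0],[0,0,0],[0,0,0],[0,0,0]]}'
python3 -m pendant '{"grip":[1,1,1,1,1,1,1,1,1,1,1,1],"linear":[[3,-35,0],[3,-35,0],[3,-35,0],[3,-35,0],[3,-35,0],[2,-35,0],[2,-35,0],[1,-35,0],[0,-35,0],[0,-20,0],[0,0,0],[0,0,0]],"angular":[[0,0,0],[0,0,0],[0,0,0],[0,0,0],[0,0,0],[0,0,0],[0,0,0],[0,0,0],[0,0,0],[0,0,0],[0,0,0],[0,0,0]]}'
python3 -c "
from h import *;go(522.5,-136,20,88.8)
cv2.imwrite('pics/b.png',np.hstack([ctrl.get_image('scene')[60:300,120:440],ctrl.get_image('top')[120:360,40:360]])[:,:,::-1])"
```

```text
t: 7.2
ee_pos: [556.0, 330.0, 56.9]
orientation: [0.032, 3.14, 0.001]
ft_force: [-0.4, -0.2, 3.8]
width: 60.7
grasp_force: 30.0
t: 8.2
ee_pos: [541.4, 203.9, 146.3]
orientation: [0.031, 3.141, 0.0]
ft_force: [0.3, 0.3, 0.1]
width: 88.0
grasp_force: 0.0
t: 9.2
ee_pos: [514.7, -130.4, 146.1]
orientation: [-0.037, -3.141, -0.0]
ft_force: [0.3, -0.5, 0.4]
width: 87.9
grasp_force: 0.0
t 9.2 at [ 514.7 -130.4  146.1] yaw 88.7 tilt 0.02 | shift [ -7.9  -5.5 126.1] len 126.0 turn -0.002 | F [ 0.3 -0.5  0.4] w 87.9 g 0.0
```

View pics/b.png

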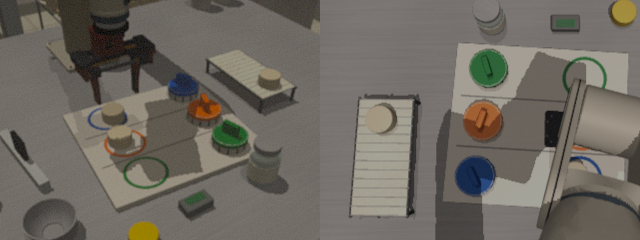

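The first cheese lies flat on the rack, at (380,119) in the right half, and the green ring is free. Next is the orange-ring cheese.

```bash

python3 -m pendant '{"grip":[1,1,1,1,1,1,1,0.7,0.5,0.4,0.3,0.3],"linear":[[-8,-5.5,0],[0,0,30],[0,0,30],[0,0,30],[0,0,26],[0,0,9],[0,0,0],[0,0,0],[0,0,0],[0,0,0],[0,0,0],[0,0,0]],"angular":[[0,0,0],[0,0,0],[0,0,0],[0,0,0],[0,0,0],[0,0,0],[0,0,0],[0,0,0],[0,0,0],[0,0,0],[0,0,0],[0,0,0]]}'
python3 -c "from h import *;go(522.5,-136,20,88.8)"
```

```text
t: 10.3
ee_pos: [523.8, -135.5, 22.5]
orientation: [0.033, 3.139, -0.001]
ft_force: [-0.1, 1.0, 5.3]
width: 61.4
grasp_force: 30.0
t 10.3 at [ 523.8 -135.5   22.5] yaw 88.8 tilt 0.14 | shift [ 1.3 -0.5  2.5] len 3.0 turn 0.0 | F [-0.1  1.   5.3] w 61.4 g 30.0
```

```bash

python3 -m pendant '{"grip":[0.3,0.3,0.3,0.3,0.3,0.3,0.3,0.3,0.3,0.3,0.3,0.3],"linear":[[0,0,-10],[0,0,-20],[0,0,-25],[0,0,-25],[0,0,-25],[0,0,-25],[2,20,0],[4,35,0],[4,35,0],[4,35,0],[4,35,0],[4,35,0]],"angular":[[0,0,0],[0,0,0],[0,0,0],[0,0,0],[0,0,0],[0,0,0],[0,0,0],[0,0,0],[0,0,0],[0,0,0],[0,0,0],[0,0,0]]}' | head -2
python3 -m pendant '{"grip":[0.3,0.3,0.3,0.3,0.3,0.3,0.3,0.3,0.3,0.3,0.3,0.3],"linear":[[4,35,0],[4,35,0],[4,35,0],[4,35,0],[4,35,0],[4,35,0],[4,30,0],[0,20,0],[0,10,0],[0,0,0],[0,0,0],[0,0,0]],"angular":[[0,0,0],[0,0,0],[0,0,0],[0,0,0],[0,0,0],[0,0,0],[0,0,0],[0,0,0],[0,0,0],[0,0,0],[0,0,0],[0,0,0]]}' | head -2
python3 -c "from h import *;go(470,330,58,88.8)"
```

```text
t: 11.3
ee_pos: [504.3, 61.5, 152.0]
t: 12.3
ee_pos: [482.3, 329.2, 151.2]
t 12.3 at [482.3 329.2 151.2] yaw 88.8 tilt 0.06 | shift [12.3  0.6 93.2] len 94.0 turn -0.001 | F [ 0.  -0.2 -1.2] w 61.5 g 30.0
```

```bash

python3 -m pendant '{"grip":[0.3,0.3,0.3,0.3,0.3,0.3,0.3,0.3,0.3,0.3,0.3],"linear":[[6,0,15],[6,0,25],[0,0,25],[0,0,15],[0,0,8],[0,0,3],[0,0,2],[0,0,1],[0,0,1],[0,0,0],[0,0,0]],"angular":[[0,0,0],[0,0,0],[0,0,0],[0,0,0],[0,0,0],[0,0,0],[0,0,0],[0,0,0],[0,0,0],[0,0,0],[0,0,0]]}'
python3 -m pendant '{"grip":[0.5,0.7,1,1,1,1,1,1,1,1,1,1],"linear":[[0,0,0],[0,0,0],[0,0,0],[0,0,0],[0,0,-15],[0,0,-25],[0,0,-25],[0,0,-25],[2,-20,0],[4,-35,0],[4,-35,0],[4,-35,0]],"angular":[[0,0,0],[0,0,0],[0,0,0],[0,0,0],[0,0,0],[0,0,0],[0,0,0],[0,0,0],[0,0,0],[0,0,0],[0,0,0],[0,0,0]]}'
python3 -m pendant '{"grip":[1,1,1,1,1,1,1,1,1,1,1,1],"linear":[[4,-35,0],[4,-35,0],[4,-35,0],[4,-35,0],[4,-35,0],[4,-35,0],[4,-35,0],[4,-30,0],[2,-20,0],[0,-10,0],[0,0,0],[0,0,0]],"angular":[[0,0,0],[0,0,0],[0,0,0],[0,0,0],[0,0,0],[0,0,0],[0,0,0],[0,0,0],[0,0,0],[0,0,0],[0,0,0],[0,0,0]]}'
python3 -c "
from h import *;go(422.5,-105,20,88.8)"
```

```text
t: 13.22
ee_pos: [471.2, 331.0, 57.5]
orientation: [0.032, 3.14, 0.001]
ft_force: [0.1, -2.9, 6.4]
width: 61.3
grasp_force: 30.0
t: 14.22
ee_pos: [453.5, 205.3, 146.3]
orientation: [0.031, 3.141, 0.0]
ft_force: [-0.3, -0.6, 0.1]
width: 87.5
grasp_force: 0.0
t: 15.22
ee_pos: [413.7, -97.8, 146.2]
orientation: [0.035, 3.141, 0.0]
ft_force: [-0.5, 0.4, -1.0]
width: 88.0
grasp_force: 0.0
t 15.2 at [413.7 -97.8 146.2] yaw 88.7 tilt 0.02 | shift [ -8.9  -7.  126.2] len 127.0 turn -0.001 | F [-0.5  0.4 -1. ] w 88.0 g 0.0
```

Then the blue-ring cheese, placed at (385,331).

```bash

python3 -m pendant '{"grip":[1,1,1,1,1,1,1,0.7,0.5,0.4,0.3,0.3],"linear":[[-9,-7,0],[0,0,30],[0,0,30],[0,0,30],[0,0,26],[0,0,9],[0,0,0],[0,0,0],[0,0,0],[0,0,0],[0,0,0],[0,0,0]],"angular":[[0,0,0],[0,0,0],[0,0,0],[0,0,0],[0,0,0],[0,0,0],[0,0,0],[0,0,0],[0,0,0],[0,0,0],[0,0,0],[0,0,0]]}'
python3 -m pendant '{"grip":[0.3,0.3,0.3,0.3,0.3,0.3,0.3,0.3,0.3,0.3,0.3,0.3],"linear":[[0,0,-10],[0,0,-20],[0,0,-25],[0,0,-25],[0,0,-25],[0,0,-25],[0,20,0],[2,35,0],[3,35,0],[3,35,0],[3,35,0],[3,35,0]],"angular":[[0,0,0],[0,0,0],[0,0,0],[0,0,0],[0,0,0],[0,0,0],[0,0,0],[0,0,0],[0,0,0],[0,0,0],[0,0,0],[0,0,0]]}'
python3 -m pendant '{"grip":[0.3,0.3,0.3,0.3,0.3,0.3,0.3,0.3,0.3,0.3,0.3,0.3],"linear":[[3,35,0],[3,35,0],[3,35,0],[3,35,0],[3,35,0],[0,30,0],[0,20,0],[0,10,0],[0,0,0],[0,0,0],[0,0,0],[0,0,0]],"angular":[[0,0,0],[0,0,0],[0,0,0],[0,0,0],[0,0,0],[0,0,0],[0,0,0],[0,0,0],[0,0,0],[0,0,0],[0,0,0],[0,0,0]]}' | head -2
python3 -c "from h import *;go(385,331,58,88.8)"
```

```text
t: 16.22
ee_pos: [423.3, -105.4, 22.3]
orientation: [0.033, 3.139, -0.001]
ft_force: [-0.6, 1.3, 7.1]
width: 61.1
grasp_force: 30.0
t: 17.22
ee_pos: [411.8, 91.5, 152.1]
orientation: [0.034, 3.141, 0.0]
ft_force: [1.2, -1.4, -1.6]
width: 60.9
grasp_force: 30.0
t: 18.22
ee_pos: [402.3, 323.9, 151.2]
t 18.2 at [402.3 323.9 151.2] yaw 88.7 tilt 0.05 | shift [17.4  6.8 93.2] len 95.0 turn -0.001 | F [ 0.8  0.2 -1.5] w 61.1 g 30.0
```

```bash

python3 -m pendant '{"grip":[0.3,0.3,0.3,0.3,0.3,0.3,0.3,0.3,0.3,0.3,0.3],"linear":[[9,4,15],[8,3,25],[0,0,25],[0,0,15],[0,0,8],[0,0,3],[0,0,2],[0,0,1],[0,0,1],[0,0,0],[0,0,0]],"angular":[[0,0,0],[0,0,0],[0,0,0],[0,0,0],[0,0,0],[0,0,0],[0,0,0],[0,0,0],[0,0,0],[0,0,0],[0,0,0]]}'
python3 -m pendant '{"grip":[0.5,0.7,1,1,1,1,1,1,1,1,1,1],"linear":[[0,0,0],[0,0,0],[0,0,0],[0,0,0],[0,0,-15],[0,0,-25],[0,0,-25],[0,0,-25],[10,30,0],[10,35,0],[10,35,0],[10,35,0]],"angular":[[0,0,0],[0,0,0],[0,0,0],[0,0,0],[0,0,0],[0,0,0],[0,0,0],[0,0,0],[0,0,0],[0,0,0],[0,0,0],[0,0,0]]}'
python3 -m pendant '{"grip":[1,1,1,1,1],"linear":[[20,30,0],[20,30,0],[20,30,0],[0,0,0],[0,0,0]],"angular":[[0,0,0],[0,0,0],[0,0,0],[0,0,0],[0,0,0]]}' | head -2
python3 -c "
from h import *
I={n:ctrl.get_image(n) for n in ROI}
for n in I: cv2.imwrite(f'pics/{n}1.png',I[n][:,:,::-1])
cv2.imwrite('pics/c.png',np.hstack([I['scene'][60:300,120:440],I['top'][120:360,40:360]])[:,:,::-1])
for c in RNG:
  es=max(blobs(I['scene'],c,(280,125,400,270))[0],key=len);et=max(blobs(I['top'],c,(160,160,260,340))[0],key=len)
  a,b=cv2.fitEllipse(cv2.convexHull(es))[0],cv2.fitEllipse(cv2.convexHull(et))[0];print(c,plane('top',b,47).round(1),tri(a,b)[0].round(1))"
```

```text
t: 19.13
ee_pos: [386.2, 332.9, 57.3]
orientation: [0.033, 3.14, 0.001]
ft_force: [-0.3, -1.5, 6.8]
width: 60.7
grasp_force: 30.0
t: 20.13
ee_pos: [347.9, 469.9, 146.5]
orientation: [0.034, 3.141, 0.001]
ft_force: [1.0, 0.3, 0.0]
width: 87.9
grasp_force: 0.0
t: 20.55
ee_pos: [288.9, 560.8, 145.8]
green [673.9  95.1] [672.8  94.   50.8]
blue [425.  122.9] [424.7 122.3  46.9]
orange [550.1 105.8] [549.8 105.2  49.4]
```

View pics/c.png

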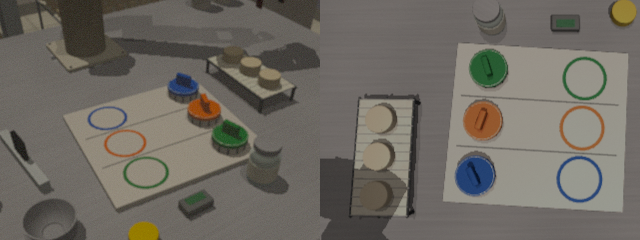

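All three cheeses stand on the rack, at right-half (380,119), (378,155) and (376,196). The rings are clear and the pots unmoved. The blue pot is first.

```bash

python3 -m pendant '{"grip":[1,1,1,1,1,1,1,1,1,1,1,1],"linear":[[0,0,0],[0,0,0],[0,0,0],[0,0,0],[0,0,0],[5,-34,0],[5,-34,0],[5,-34,0],[5,-34,0],[5,-34,0],[5,-34,0],[5,-34,0]],"angular":[[0,0,-0.092],[0,0,-0.092],[0,0,-0.092],[0,0,-0.092],[0,0,-0.092],[0,0,0],[0,0,0],[0,0,0],[0,0,0],[0,0,0],[0,0,0],[0,0,0]]}' | head -2
python3 -m pendant '{"grip":[1,1,1,1,0.6,0.4,0.4,0.4,0.4],"linear":[[5,-34,0],[5,-34,0],[5,-34,0],[5,-34,0],[5,-34,0],[0,-20,0],[0,-10,0],[0,0,0],[0,0,0]],"angular":[[0,0,0],[0,0,0],[0,0,0],[0,0,0],[0,0,0],[0,0,0],[0,0,0],[0,0,0],[0,0,0]]}' | head -2
python3 -c "from h import *;go(425,123,55,115)"
```

```text
t: 21.65
ee_pos: [360.2, 326.2, 146.3]
t: 22.4
ee_pos: [422.1, 137.2, 146.2]
t 22.4 at [422.1 137.2 146.2] yaw 115.0 tilt 0.01 | shift [  3.4 -14.1  91.2] len 92.0 turn 0.0 | F [ 0.5 -0.1  0.6] w 62.3 g 0.0
```

```bash

python3 -m pendant '{"grip":[0.4,0.4,0.4,0.4,0.4,0.4,0.4,0.4,0.4],"linear":[[2,-7,0],[1.4,-7,15],[0,0,25],[0,0,20],[0,0,15],[0,0,10],[0,0,5],[0,0,0],[0,0,0]],"angular":[[0,0,0],[0,0,0],[0,0,0],[0,0,0],[0,0,0],[0,0,0],[0,0,0],[0,0,0],[0,0,0]]}' |head -2
python3 -c "
from h import *;go(425,123,55,115)
I=ctrl.get_image('scene');cv2.imwrite('pics/d.png',cv2.resize(I[80:200,240:400],None,fx=4,fy=4)[:,:,::-1])"
```

```text
t: 23.15
ee_pos: [425.1, 124.0, 56.4]
t 23.1 at [425.1 124.   56.4] yaw 115.2 tilt 0.0 | shift [ 0.5 -0.9  1.4] len 2.0 turn 0.004 | F [-0.4 -0.2 -0.4] w 61.4 g 0.0
```

View pics/d.png

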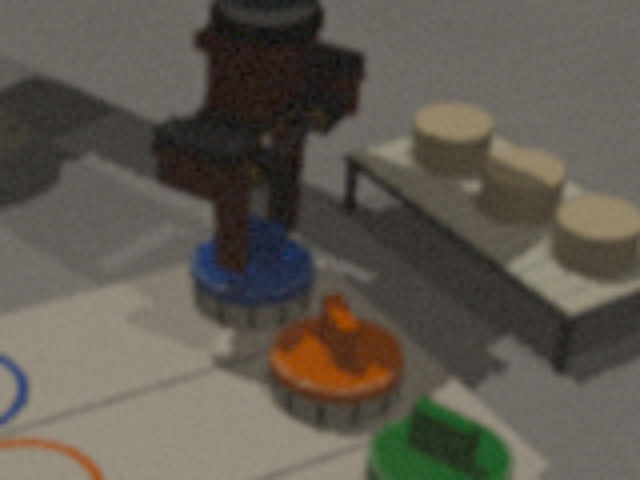

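The fingers are on both sides of the blue grip, at about (240,240) in the crop. I close and slide.

```bash

python3 -m pendant '{"grip":[0,-0.3,-0.6,-0.9,-1,-1,-1],"linear":[[0,0,0],[0,0,0],[0,0,0],[0,0,0],[0,0,0],[0,0,0],[0,0,0]],"angular":[[0,0,0],[0,0,0],[0,0,0],[0,0,0],[0,0,0],[0,0,0],[0,0,0]]}'
python3 -m pendant '{"grip":[-1,-1,-1,-1,-1,-1],"linear":[[2,-4,0],[5,-9,0],[9,-17,0],[9,-17,0],[9,-17,0],[9,-17,0]],"angular":[[0,0,0],[0,0,0],[0,0,0],[0,0,0],[0,0,0],[0,0,0]]}'
python3 -c "from h import *;go(412.2,-117,55)"
```

```text
t: 23.78
ee_pos: [425.1, 123.6, 56.2]
orientation: [-0.684, 3.066, 0.0]
ft_force: [-0.4, -0.0, -0.4]
width: 18.3
grasp_force: 0.0
t: 24.28
ee_pos: [420.3, 31.0, 56.2]
orientation: [-0.684, 3.066, 0.0]
ft_force: [0.3, 3.4, -1.2]
width: 14.1
grasp_force: 30.0
t 24.3 at [420.3  31.   56.2] yaw 115.2 tilt 0.02 | shift [  70.3 -130.5    1.1] len 148.0 turn 0 | F [ 0.3  3.4 -1.2] w 14.1 g 30.0
```

```bash

python3 -m pendant '{"grip":[-1,-1,-1,-1,-1,-1,-1,-1,-1,-1],"linear":[[8,-16,0],[8,-16,0],[8,-16,0],[8,-16,0],[8,-16,0],[8,-16,0],[6,-10,0],[2,-4,0],[0,0,0],[0,0,0]],"angular":[[0,0,0],[0,0,0],[0,0,0],[0,0,0],[0,0,0],[0,0,0],[0,0,0],[0,0,0],[0,0,0],[0,0,0]]}' |head -2
python3 -c "from h import *;go(412.2,-117,56);print(ctrl.get_obs()['qpos'].round(2))
I=ctrl.get_image('scene');
for c in blobs(I,'blue',ROI['scene'])[0]: e=cv2.fitEllipse(cv2.convexHull(c));print(len(c),np.round(e[0],1),plane('scene',e[0],47).round(1))"
```

```text
t: 25.12
ee_pos: [416.4, -91.8, 56.1]
t 25.1 at [416.4 -91.8  56.1] yaw 115.1 tilt 0.03 | shift [ 14.5 -21.    0.2] len 26.0 turn 0 | F [-0.1 -3.8 -0.1] w 13.9 g 30.0
[-0.24  0.44  2.15 -0.    0.54 -2.25]
56 [242.4 164.4] [419.5 -72.2]
31 [226.  166.4] [ 404.8 -114.1]
```

```bash

python3 -m pendant '{"grip":[-1,-1,-1,-1,-1],"linear":[[7,-11,0],[5,-7,0],[2.5,-3,0],[0,0,0],[0,0,0]],"angular":[[0,0,0],[0,0,0],[0,0,0],[0,0,0],[0,0,0]]}' |head -2
python3 -c "from h import *;go(412.2,-117,56)"
```

```text
t: 25.58
ee_pos: [412.4, -116.7, 56.1]
t 25.6 at [ 412.4 -116.7   56.1] yaw 115.2 tilt 0.03 | shift [ 0.3 -0.2  0.1] len 0.0 turn 0 | F [-0.2 -2.7 -0.9] w 13.6 g 30.0
```

```bash

python3 -m pendant '{"grip":[-0.7,-0.3,0,0.4,0.4,0.4,0.4,0.4,0.4,0.4],"linear":[[0,0,0],[0,0,0],[0,0,0],[0,0,0],[0,0,-5],[0,0,-15],[0,0,-25],[0,0,-25],[0,0,-20],[0,0,0]],"angular":[[0,0,0],[0,0,0],[0,0,0],[0,0,0],[0,0,0],[0,0,0],[0,0,0],[0,0,0],[0,0,0],[0,0,0]]}'
python3 -m pendant '{"grip":[0.4,0.4,0.4,0.4,0.4,0.4,0.4,0.4,0.4,0.4],"linear":[[0,0,0],[0,0,0],[0,0,0],[0,0,0],[0,0,0],[0,0,0],[0,0,0],[0,0,0],[-6,30,0],[-6,30,0]],"angular":[[0,0,0.1],[0,0,0.1],[0,0,0.1],[0,0,0.1],[0,0,0.1],[0,0,0.1],[0,0,0.1],[0,0,0.085],[0,0,0],[0,0,0]]}'|head -2
python3 -c "
from h import *;go(550,105.5,56,70)
I=ctrl.get_image('scene');cv2.imwrite('pics/scene2.png',I[:,:,::-1])
for k in RNG:
  for c in blobs(I,k,ROI['scene'])[0]: e=cv2.fitEllipse(cv2.convexHull(c));print(k,len(c),np.round(e[0],1),plane('scene',e[0],47).round(1))"
```

```text
t: 26.42
ee_pos: [414.7, -117.1, 149.8]
orientation: [-0.683, 3.061, -0.005]
ft_force: [0.9, 0.1, 0.3]
width: 61.4
grasp_force: 0.0
t: 27.25
ee_pos: [443.6, -64.1, 145.7]
t 27.2 at [443.6 -64.1 145.7] yaw 70.0 tilt 0.06 | shift [-42.  195.8  89.6] len 219.0 turn -0.0 | F [-0.1 -0.1 -0.3] w 61.4 g 0.0
green 143 [349.6 192.5] [669.  97.]
green 45 [253.8 233.1] [ 669.9 -175.1]
green 41 [273.2 232.1] [ 690. -137.]
blue 89 [226.3 168. ] [ 411.8 -116.8]
blue 27 [224.5 158.7] [ 369.3 -101.7]
orange 169 [244.7 203. ] [ 567.  -143.5]
orange 85 [323.9 166.6] [544.6 109.2]
```

```bash

python3 -m pendant '{"grip":[0.4,0.4,0.4,0.4,0.4,0.4,0.4,0.4,0.4,0.4],"linear":[[-7,33,0],[-7,33,0],[-7,33,0],[-7,33,0],[-7,30,0],[-5,20,0],[-2,10,0],[0,0,15],[0,0,15],[0,0,0]],"angular":[[0,0,0],[0,0,0],[0,0,0],[0,0,0],[0,0,0],[0,0,0],[0,0,0],[0,0,0],[0,0,0],[0,0,0]]}'|head -2
python3 -c "from h import *;go(550,105.5,56,70)"
```

```text
t: 28.13
ee_pos: [546.2, 101.8, 113.3]
t 28.1 at [546.2 101.8 113.3] yaw 70.2 tilt 0.31 | shift [-2.6  5.  57.3] len 58.0 turn 0.004 | F [-0. -0. -1.] w 61.8 g 0.0
```

```bash

python3 -m pendant '{"grip":[0.4,0.4,0.4,0.4,0.4,0.4,0.4],"linear":[[-2,3.5,0],[0,0,20],[0,0,20],[0,0,10],[0,0,4],[0,0,0],[0,0,0]],"angular":[[0,0,0],[0,0,0],[0,0,0],[0,0,0],[0,0,0],[0,0,0],[0,0,0]]}'|head -2
python3 -c "from h import *;go(550,105.5,56,70)"
python3 -m pendant '{"grip":[-0.3,-0.6,-1,-1,-1,-1,-1,-1,-1,-1],"linear":[[0,0,0],[0,0,0],[0,0,0],[0,0,0],[0,0,0],[0,0,0],[0,0,0],[0,0,0],[0,0,0],[0,0,0]],"angular":[[0,0,0],[0,0,0],[0,0,0],[0,0,0],[0,0,0],[0,0,0],[0,0,0],[0,0,0],[0,0,0],[0,0,0]]}'
python3 -c "from h import *;go(532,-125.9,56)"
```

```text
t: 28.72
ee_pos: [552.2, 104.9, 62.9]
t 28.7 at [552.2 104.9  62.9] yaw 70.2 tilt 0.04 | shift [ 2.3 -0.2  6.9] len 7.0 turn 0.003 | F [-0.8  0.4  0.3] w 61.1 g 0.0
t: 29.55
ee_pos: [551.7, 104.9, 62.2]
orientation: [-0.54, -3.095, 0.0]
ft_force: [0.4, -0.4, 0.7]
width: 14.0
grasp_force: 30.0
t 29.6 at [551.7 104.9  62.2] yaw 70.2 tilt 0.0 | shift [ -59.6 -223.8    6.2] len 232.0 turn 0 | F [ 0.4 -0.4  0.7] w 14.0 g 30.0
```

```bash

python3 -m pendant '{"grip":[-1,-1,-1,-1,-1,-1,-1,-1,-1,-1,-1,-1],"linear":[[-1,-4,0],[-3,-10,0],[-5,-18,0],[-5,-18,0],[-5,-18,0],[-5,-18,0],[-5,-18,0],[-5,-18,0],[-5,-18,0],[-5,-18,0],[-5,-18,0],[-5,-18,0]],"angular":[[0,0,0],[0,0,0],[0,0,0],[0,0,0],[0,0,0],[0,0,0],[0,0,0],[0,0,0],[0,0,0],[0,0,0],[0,0,0],[0,0,0]]}'
python3 -m pendant '{"grip":[-1,-1,-1,-1,-1],"linear":[[-5,-16,0],[-2,-8,0],[0,-3,0],[0,0,0],[0,0,0]],"angular":[[0,0,0],[0,0,0],[0,0,0],[0,0,0],[0,0,0]]}'|head -2
python3 -c "from h import *;go(532.7,-126.6,62)"
```

```text
t: 30.55
ee_pos: [536.4, -97.0, 62.2]
orientation: [-0.541, -3.094, -0.001]
ft_force: [-0.1, 2.7, -0.3]
width: 14.3
grasp_force: 30.0
t: 30.97
ee_pos: [534.2, -123.9, 62.2]
t 31.0 at [ 534.2 -123.9   62.2] yaw 70.2 tilt 0.03 | shift [ 0.4 -3.1  0.2] len 3.0 turn 0 | F [ 0.6 -0.2 -2.3] w 14.0 g 30.0
```

```bash

python3 -m pendant '{"grip":[-1,-1,-0.6,-0.2,0.2,0.4,0.4,0.4,0.4,0.4,0.4,0.4],"linear":[[0,-3,0],[0,0,0],[0,0,0],[0,0,0],[0,0,0],[0,0,0],[0,0,-5],[0,0,-15],[0,0,-25],[0,0,-25],[0,0,-15],[0,0,0]],"angular":[[0,0,0],[0,0,0],[0,0,0],[0,0,0],[0,0,0],[0,0,0],[0,0,0],[0,0,0],[0,0,0],[0,0,0],[0,0,0],[0,0,0]]}'
python3 -m pendant '{"grip":[0.4,0.4,0.4,0.4,0.4,0.4,0.4,0.4,0.4,0.4,0.4,0.4],"linear":[[0,0,0],[0,0,0],[0,0,0],[0,0,0],[0,0,0],[0,0,0],[0,0,0],[-25,19,0],[-25,19,0],[-25,19,0],[-25,19,0],[-25,19,0]],"angular":[[0,0,-0.1],[0,0,-0.1],[0,0,-0.1],[0,0,-0.1],[0,0,-0.1],[0,0,-0.1],[0,0,-0.1],[0,0,0],[0,0,0],[0,0,0],[0,0,0],[0,0,0]]}'|head -2
python3 -m pendant '{"grip":[0.4,0.4,0.4,0.4,0.4],"linear":[[-25,19,0],[-25,19,0],[-20,15,0],[0,0,0],[0,0,0]],"angular":[[0,0,0],[0,0,0],[0,0,0],[0,0,0],[0,0,0]]}'|head -2
python3 -c "
from h import *;go(674,95,58,110)
I=ctrl.get_image('scene');cv2.imwrite('pics/e.png',cv2.resize(I[60:270,120:420],None,fx=2.6,fy=2.6)[:,:,::-1])
for k in RNG:
  for c in blobs(I,k,ROI['scene'])[0]: e=cv2.fitEllipse(cv2.convexHull(c));print(k,len(c),np.round(e[0],1),plane('scene',e[0],47).round(1))"
```

```text
t: 31.97
ee_pos: [535.3, -127.1, 150.7]
orientation: [0.539, 3.089, -0.001]
ft_force: [1.1, 0.9, 0.2]
width: 61.5
grasp_force: 0.0
t: 32.97
ee_pos: [617.5, 7.2, 146.2]
t: 33.38
ee_pos: [664.5, 81.0, 145.9]
t 33.4 at [664.5  81.  145.9] yaw 110.4 tilt 0.08 | shift [-14.    9.8  87.9] len 90.0 turn 0.007 | F [ 0.  -1.3  1. ] w 61.8 g 0.0
green 172 [349.2 192.5] [668.4  96.2]
green 56 [260.  233.1] [ 677.3 -163.5]
green 41 [273.2 232.1] [ 690. -137.]
blue 114 [225.2 166.2] [ 402.9 -115.7]
orange 118 [244.5 198. ] [ 549.8 -135. ]
```

View pics/e.png

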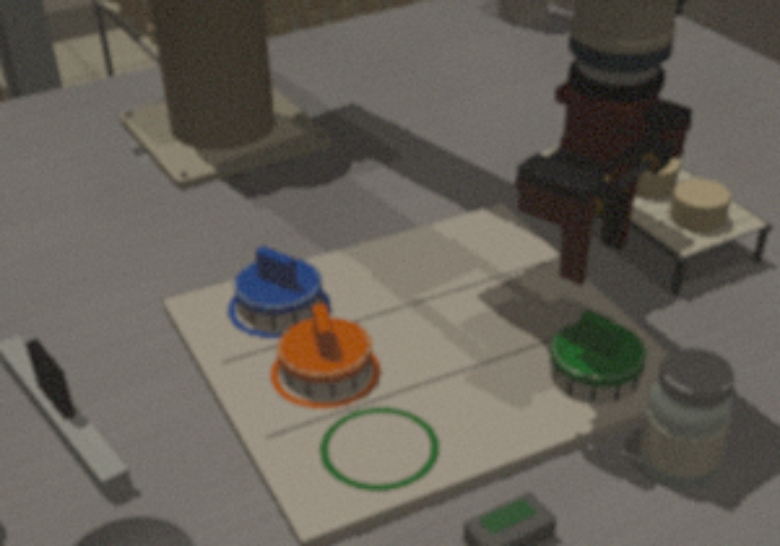

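Blue and orange stand inside their rings, at about (278,285) and (325,350). Green is still at (597,352), near the jar, which the gripper body clears.

```bash

python3 -m pendant '{"grip":[0.4,0.4,0.4,0.4,0.4,0.4,0.4,0.4,0.4,0.4],"linear":[[-7,5,0],[-6,4,15],[0,0,25],[0,0,20],[0,0,15],[0,0,8],[0,0,4],[0,0,0],[0,0,0],[0,0,0]],"angular":[[0,0,0],[0,0,0],[0,0,0],[0,0,0],[0,0,0],[0,0,0],[0,0,0],[0,0,0],[0,0,0],[0,0,0]]}'|head -2
python3 -c "from h import *;go(674,95,58,110)"
python3 -m pendant '{"grip":[-0.3,-0.6,-1,-1,-1,-1,-1,-1,-1,-1],"linear":[[0,0,0],[0,0,0],[0,0,0],[0,0,0],[0,0,0],[0,0,0],[0,0,0],[0,0,0],[0,0,0],[0,0,0]],"angular":[[0,0,0],[0,0,0],[0,0,0],[0,0,0],[0,0,0],[0,0,0],[0,0,0],[0,0,0],[0,0,0],[0,0,0]]}'
python3 -c "from h import *;go(651.9,-134.8,58)"
```

```text
t: 34.27
ee_pos: [674.7, 92.9, 61.3]
t 34.3 at [674.7  92.9  61.3] yaw 110.3 tilt 0.11 | shift [-0.   2.2  3.3] len 4.0 turn 0.005 | F [-0.3 -1.2 -0.3] w 61.5 g 0.0
t: 35.1
ee_pos: [673.6, 93.1, 60.2]
orientation: [0.553, -3.092, -0.001]
ft_force: [-1.5, 1.4, 1.4]
width: 13.9
grasp_force: 29.9
t 35.1 at [673.6  93.1  60.2] yaw 110.3 tilt 0.03 | shift [  99.4 -206.2    2.1] len 229.0 turn 0 | F [-1.5  1.4  1.4] w 13.9 g 29.9
```

```bash

python3 -m pendant '{"grip":[-1,-1,-1,-1,-1,-1,-1,-1,-1,-1,-1,-1],"linear":[[2,-4,0],[5,-10,0],[8,-16,0],[8,-16,0],[8,-16,0],[8,-16,0],[8,-16,0],[8,-16,0],[8,-16,0],[8,-16,0],[8,-16,0],[8,-16,0]],"angular":[[0,0,0],[0,0,0],[0,0,0],[0,0,0],[0,0,0],[0,0,0],[0,0,0],[0,0,0],[0,0,0],[0,0,0],[0,0,0],[0,0,0]]}'
python3 -m pendant '{"grip":[-1,-1,-1,-1,-1,-1],"linear":[[7,-16,0],[5,-12,0],[0,-4,0],[0,0,0],[0,0,0],[0,0,0]],"angular":[[0,0,0],[0,0,0],[0,0,0],[0,0,0],[0,0,0],[0,0,0]]}'|head -2
python3 -c "from h import *;go(651.9,-134.8,60)"
```

```text
t: 36.1
ee_pos: [652.3, -101.7, 60.2]
orientation: [-0.553, 3.092, 0.0]
ft_force: [0.7, 2.9, -1.9]
width: 13.6
grasp_force: 29.9
t: 36.6
ee_pos: [652.6, -135.1, 60.2]
t 36.6 at [ 652.6 -135.1   60.2] yaw 110.3 tilt 0.06 | shift [0.6 0.5 0.2] len 1.0 turn 0 | F [-0.9 -5.1  0.4] w 13.8 g 30.0
```

```bash

python3 -m pendant '{"grip":[-1,-1,-0.6,-0.2,0.2,0.4,0.4,0.4,0.4,0.4,0.4,0.4],"linear":[[0.5,0,0],[0,0,0],[0,0,0],[0,0,0],[0,0,0],[0,0,0],[0,0,-5],[0,0,-15],[0,0,-25],[0,0,-25],[0,0,-15],[0,0,0]],"angular":[[0,0,0],[0,0,0],[0,0,0],[0,0,0],[0,0,0],[0,0,0],[0,0,0],[0,0,0],[0,0,0],[0,0,0],[0,0,0],[0,0,0]]}' | head -2
python3 -m pendant '{"grip":[0.4,0.4,0.4,0.4,0.4,0.4,0.4,0.4,0.4,0.4,0.4,0.4],"linear":[[0,0,0],[0,0,0],[0,0,0],[0,0,0],[22,-29,0],[22,-29,0],[22,-29,0],[22,-29,0],[22,-29,0],[22,-29,0],[22,-29,0],[22,-29,0]],"angular":[[0,0,0.088],[0,0,0.088],[0,0,0.088],[0,0,0.088],[0,0,0],[0,0,0],[0,0,0],[0,0,0],[0,0,0],[0,0,0],[0,0,0],[0,0,0]]}'|head -2
python3 -m pendant '{"grip":[0.4,0.4,0.4,0.4,0.4,0.4],"linear":[[22,-29,0],[22,-29,0],[0,-20,0],[0,0,0],[0,0,0],[0,0,0]],"angular":[[0,0,0],[0,0,0],[0,0,0],[0,0,0],[0,0,0],[0,0,0]]}'|head -2
python3 -c "
from h import *;go(453,-365,58,96)
I={n:ctrl.get_image(n) for n in ROI}
for n in I: cv2.imwrite(f'pics/{n}3.png',I[n][:,:,::-1])
cv2.imwrite('pics/f.png',np.hstack([I['scene'][100:310,60:430],I['top'][140:350,60:450]])[:,:,::-1])
ring=dict(green=(651.9,-134.8),orange=(532,-125.9),blue=(412.2,-117))
H=cv2.cvtColor(I['top'],cv2.COLOR_RGB2HSV)
for k in RNG:
  m=cv2.inRange(H,*RNG[k]);c=proj('top',(*ring[k],47)).astype(int);q=np.zeros_like(m);cv2.circle(q,[int(v) for v in c],30,255,-1);m&=q
  cv2.imwrite('pics/m_%s.png'%k,m)
  m2=cv2.morphologyEx(m,cv2.MORPH_OPEN,np.ones((5,5)));e=max(cv2.findContours(m2,0,1)[0],key=cv2.contourArea);e=cv2.fitEllipse(cv2.convexHull(e));print(k,np.round(e[0],1),np.round(e[1],1),plane('top',e[0],47).round(1),'ring',ring[k])"
```

```text
t: 37.6
ee_pos: [654.7, -135.4, 150.6]
t: 38.6
ee_pos: [475.0, -368.2, 145.0]
t: 39.1
ee_pos: [432.5, -444.4, 144.8]
t 39.1 at [ 432.5 -444.4  144.8] yaw 90.1 tilt 0.07 | shift [-20.7  79.2  86.8] len 119.0 turn -0.103 | F [0.1 0.7 0. ] w 61.4 g 0.0
green [305.1 195.3] [33.2 34.3] [ 652.9 -134.2] ring (651.9, -134.8)
blue [285.1 298.8] [34.3 36.3] [414.5 -83.4] ring (412.2, -117)
orange [302.2 247.6] [35.1 36. ] [ 530.1 -124.9] ring (532, -125.9)
```

View pics/f.png

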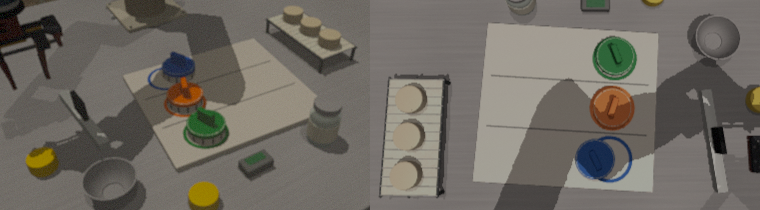

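Blue has been knocked about 34 mm off its ring, to (595,160) in the right half, or (414,-83) in the base frame. Green and orange are within 2 mm. I check the blue grip's direction in a crop.

```bash
python3 -c "
from h import *
a=cv2.imread('pics/top3.png')[276:322,262:322];b=cv2.imread('pics/scene3.png')[140:186,200:260]
cv2.imwrite('pics/g.png',cv2.convertScaleAbs(np.hstack([cv2.resize(x,(390,299),interpolation=2) for x in(a,b)]),alpha=2.2))"
```

```text
(no output)
```

View pics/g.png

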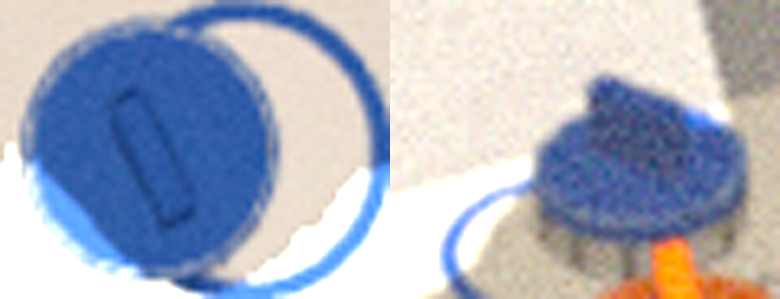

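The blue grip still points about +24°, from (125,95) to (178,218). I go back and regrasp it, moving first and then turning.

```bash

python3 -m pendant '{"grip":[0.4,0.4,0.4,0.4,0.4,0.4,0.4,0.4,0.4,0.4,0.4,0.4],"linear":[[2,20,0],[2,34,0],[2,34,0],[2,34,0],[2,34,0],[2,34,0],[2,34,0],[2,34,0],[2,34,0],[0,34,0],[0,25,0],[0,10,0]],"angular":[[0,0,0],[0,0,0],[0,0,0],[0,0,0],[0,0,0],[0,0,0],[0,0,0],[0,0,0],[0,0,0],[0,0,0],[0,0,0],[0,0,0]]}' | head -2
python3 -m pendant '{"grip":[0.4,0.4,0.4,0.4,0.4,0.4,0.4],"linear":[[0,0,0],[0,0,0],[0,0,0],[0,0,0],[0,0,0],[0,0,0],[0,0,0]],"angular":[[0,0,-0.085],[0,0,-0.085],[0,0,-0.085],[0,0,-0.085],[0,0,-0.085],[0,0,0],[0,0,0]]}'|head -2
python3 -c "
from h import *;go(414.5,-83.4,57,114.5)
I=ctrl.get_image('scene')
for k in RNG:
  for c in blobs(I,k,ROI['scene'])[0]: e=cv2.fitEllipse(cv2.convexHull(c));print(k,len(c),np.round(e[0],1),plane('scene',e[0],47).round(1))"
```

```text
t: 40.2
ee_pos: [413.0, -80.9, 145.2]
t: 40.78
ee_pos: [413.9, -84.3, 145.2]
t 40.8 at [413.9 -84.3 145.2] yaw 114.4 tilt 0.01 | shift [-0.9  0.6 88.2] len 88.0 turn -0.002 | F [-0.6  0.3  0.3] w 61.1 g 0.0
green 148 [265.1 220.9] [ 648.6 -133.7]
green 62 [263.3 233.2] [ 681.3 -157.4]
blue 118 [236.8 162.7] [404.6 -81.6]
orange 156 [242.7 197.6] [ 546.4 -137.9]
```

```bash

python3 -m pendant '{"grip":[0.4,0.4,0.4,0.4,0.4,0.4,0.4,0.4,0.4],"linear":[[-0.9,0.6,15],[0,0,25],[0,0,20],[0,0,14],[0,0,9],[0,0,4],[0,0,1],[0,0,0],[0,0,0]],"angular":[[0,0,0],[0,0,0],[0,0,0],[0,0,0],[0,0,0],[0,0,0],[0,0,0],[0,0,0],[0,0,0]]}'|head -2
python3 -m pendant '{"grip":[-0.3,-0.6,-1,-1,-1,-1,-1,-1,-1,-1],"linear":[[0,0,0],[0,0,0],[0,0,0],[0,0,0],[0,0,0],[0,0,0],[0,0,0],[0,0,0],[0,0,0],[0,0,0]],"angular":[[0,0,0],[0,0,0],[0,0,0],[0,0,0],[0,0,0],[0,0,0],[0,0,0],[0,0,0],[0,0,0],[0,0,0]]}'
python3 -c "from h import *;go(412.2,-117,57)"
```

```text
t: 41.58
ee_pos: [415.0, -83.6, 57.8]
t: 42.42
ee_pos: [414.3, -83.4, 57.2]
orientation: [0.666, -3.07, -0.0]
ft_force: [-0.3, 1.1, 2.1]
width: 14.0
grasp_force: 30.0
t 42.4 at [414.3 -83.4  57.2] yaw 114.5 tilt 0.02 | shift [ 15.9 -29.7   0.2] len 34.0 turn 0 | F [-0.3  1.1  2.1] w 14.0 g 30.0
```

```bash

python3 -m pendant '{"grip":[-1,-1,-1,-1,-1,-1],"linear":[[3,-5,0],[6,-12,0],[5,-9,0],[2,-4,0],[0,0,0],[0,0,0]],"angular":[[0,0,0],[0,0,0],[0,0,0],[0,0,0],[0,0,0],[0,0,0]]}'|head -2
python3 -m pendant '{"grip":[-1,-0.6,-0.2,0.2,0.4,0.4,0.4,0.4,0.4,0.4,0.4],"linear":[[0,0,0],[0,0,0],[0,0,0],[0,0,0],[0,0,0],[0,0,-5],[0,0,-15],[0,0,-25],[0,0,-25],[0,0,-20],[0,0,0]],"angular":[[0,0,0],[0,0,0],[0,0,0],[0,0,0],[0,0,0],[0,0,0],[0,0,0],[0,0,0],[0,0,0],[0,0,0],[0,0,0]]}'|head -2
python3 -m pendant '{"grip":[0.4,0.4,0.4,0.4,0.4,0.4,0.4,0.4,0.4,0.4,0.4,0.4],"linear":[[0,0,0],[0,0,0],[0,0,0],[0,0,0],[0,0,0],[-2,-25,0],[-2,-34,0],[-2,-34,0],[-2,-34,0],[-2,-34,0],[-2,-34,0],[-2,-34,0]],"angular":[[0,0,0.085],[0,0,0.085],[0,0,0.085],[0,0,0.085],[0,0,0.085],[0,0,0],[0,0,0],[0,0,0],[0,0,0],[0,0,0],[0,0,0],[0,0,0]]}' | head -2
python3 -m pendant '{"grip":[0.4,0.4,0.4,0.4,0.4],"linear":[[-2,-34,0],[-2,-34,0],[0,-22,0],[0,0,0],[0,0,0]],"angular":[[0,0,0],[0,0,0],[0,0,0],[0,0,0],[0,0,0]]}'|head -2
cat > chk.py <<'E'
from h import *
I={n:ctrl.get_image(n) for n in ROI}
for n in I: cv2.imwrite(f'pics/{n}_l.png',I[n][:,:,::-1])
ring=dict(green=(651.9,-134.8),orange=(532,-125.9),blue=(412.2,-117))
H=cv2.cvtColor(I['top'],cv2.COLOR_RGB2HSV)
for k in RNG:
  m=cv2.inRange(H,*RNG[k]);c=proj('top',(*ring[k],47)).astype(int);q=np.zeros_like(m);cv2.circle(q,[int(v) for v in c],30,255,-1);m&=q
  m2=cv2.morphologyEx(m,cv2.MORPH_OPEN,np.ones((5,5)));e=max(cv2.findContours(m2,0,1)[0],key=cv2.contourArea);e=cv2.fitEllipse(cv2.convexHull(e));print(k,np.round(e[0],1),np.round(e[1],1),plane('top',e[0],47).round(1),'ring',ring[k])
E
python3 chk.py;python3 -c "from h import *;go(453,-365,58,96)"
```

```text
t: 42.92
ee_pos: [412.4, -118.1, 57.2]
t: 43.83
ee_pos: [414.5, -118.0, 150.7]
t: 44.83
ee_pos: [426.2, -347.7, 146.4]
t: 45.25
ee_pos: [430.4, -436.6, 146.1]
green [305.1 195.4] [33.2 34.2] [ 652.8 -134.3] ring (651.9, -134.8)
blue [299.8 299.4] [35.5 36.1] [ 412.7 -116.8] ring (412.2, -117)
orange [302.4 247.7] [35.1 36.5] [ 529.9 -125.2] ring (532, -125.9)
t 45.4 at [ 430.4 -435.   146.3] yaw 90.1 tilt 0.13 | shift [-22.9  69.8  88.4] len 115.0 turn -0.102 | F [-0.4  0.5 -0.2] w 61.6 g 0.0
```

```bash
python3 -c "
from h import *
r={}
for n,(x0,y0,x1,y1) in dict(top=(398,262,420,300),scene=(125,185,150,225)).items():
  v=cv2.imread(f'pics/{n}0.png').max(2)[y0:y1,x0:x1];m=(v<45).astype(np.uint8);M=cv2.moments(m);r[n]=(M['m10']/M['m00']+x0,M['m01']/M['m00']+y0);print(n,r[n],m.sum())
print(tri(r['scene'],r['top']))
"
```

```text
top (408.387417218543, 280.1754966887417) 302
scene (139.07027027027027, 205.36216216216215) 185
(array([ 452.83572828, -364.22141365,   56.07739069]), np.float64(0.01981704729997491))
```

```bash

python3 -m pendant '{"grip":[0.4,0.4,0.4,0.4,0.4,0.4],"linear":[[-10,30,0],[-10,30,20],[-3,10,20],[0,0,0],[0,0,0],[0,0,0]],"angular":[[0,0,0],[0,0,0],[0,0,-0.05],[0,0,-0.052],[0,0,0],[0,0,0]]}'|head -2
python3 -c "from h import *;go(453,-365,48,96)"
```

```text
t: 45.85
ee_pos: [454.0, -365.1, 107.3]
t 45.9 at [ 454.  -365.1  107.3] yaw 96.0 tilt 0.02 | shift [ 1.   0.2 59.3] len 59.0 turn -0.0 | F [ 1.  -0.3  1. ] w 61.8 g 0.0
```

The bar's grip triangulates to (452.8,-364.2), mid-height 56 mm, which agrees with the description. I descend and grip it.

```bash

python3 -m pendant '{"grip":[0.4,0.4,0.4,0.4,0.4,0.4,0.4],"linear":[[0.7,0.8,15],[0,0,20],[0,0,15],[0,0,8],[0,0,4],[0,0,0],[0,0,0]],"angular":[[0,0,0],[0,0,0],[0,0,0],[0,0,0],[0,0,0],[0,0,0],[0,0,0]]}'
python3 -m pendant '{"grip":[-0.3,-0.6,-1,-1,-1,-1,-1,-1,-1,-1],"linear":[[0,0,0],[0,0,0],[0,0,0],[0,0,0],[0,0,0],[0,0,0],[0,0,0],[0,0,0],[0,0,0],[0,0,0]],"angular":[[0,0,0],[0,0,0],[0,0,0],[0,0,0],[0,0,0],[0,0,0],[0,0,0],[0,0,0],[0,0,0],[0,0,0]]}'
python3 -m pendant '{"grip":[-1,-1,-1,-1,-1],"linear":[[0,0,-3],[0,0,-5],[0,0,0],[0,0,0],[0,0,0]],"angular":[[0,0,0],[0,0,0],[0,0,0.06],[0,0,0.06],[0,0,0.058]]}'
python3 -c "from h import *;go(522.5,-256,48,85.8)"
```

```text
t: 46.43
ee_pos: [453.4, -366.0, 45.8]
orientation: [-0.163, 3.137, -0.001]
ft_force: [0.7, -0.3, 0.1]
width: 61.7
grasp_force: 0.0
t: 47.27
ee_pos: [453.0, -365.4, 45.1]
orientation: [0.164, -3.137, -0.0]
ft_force: [1.0, 0.2, -0.9]
width: 11.9
grasp_force: 30.0
t: 47.68
ee_pos: [453.0, -365.5, 53.4]
orientation: [-0.121, -3.139, -0.0]
ft_force: [0.7, 0.3, -4.2]
width: 11.7
grasp_force: 30.0
t 47.7 at [ 453.  -365.5   53.4] yaw 85.6 tilt 0.01 | shift [-60.9 114.5   5.4] len 130.0 turn -0.004 | F [ 0.7  0.3 -4.2] w 11.7 g 30.0
```

```bash

python3 -m pendant '{"grip":[-1,-1,-1,-1,-1,-1,-1,-1,-1,-1,-1,-1],"linear":[[-6,11,0],[-12,23,0],[-12,23,0],[-12,23,0],[-10,19,0],[-6,11,0],[-3,4.5,0],[0,0,3],[0,0,3],[0,0,1.5],[0,0,0],[0,0,0]],"angular":[[0,0,0],[0,0,0],[0,0,0],[0,0,0],[0,0,0],[0,0,0],[0,0,0],[0,0,0],[0,0,0],[0,0,0],[0,0,0],[0,0,0]]}'
python3 -c "from h import *;go(523.4,-242.4,45.1,85.8)"
```

```text
t: 48.68
ee_pos: [521.8, -256.6, 45.4]
orientation: [-0.118, -3.139, -0.0]
ft_force: [0.6, -0.9, -4.5]
width: 11.7
grasp_force: 30.0
t 48.7 at [ 521.8 -256.6   45.4] yaw 85.7 tilt 0.03 | shift [-0.6 14.3  0.3] len 14.0 turn -0.002 | F [ 0.6 -0.9 -4.5] w 11.7 g 30.0
```

```bash

python3 -m pendant '{"grip":[-1,-1,-1,-1,-1,-1,-1],"linear":[[0,4,0.3],[0,4,0],[0,3,0],[0,1,0],[0,0.5,0],[0,0,0],[0,0,0]],"angular":[[0,0,0],[0,0,0],[0,0,0],[0,0,0],[0,0,0],[0,0,0],[0,0,0]]}'|head -4
python3 -m pendant '{"grip":[-1,-1,-1],"linear":[[0,0.5,0],[0,0.5,0],[0,0,0]],"angular":[[0,0,0],[0,0,0],[0,0,0]]}'|head -4
python3 -m pendant '{"grip":[-1,-1,-1],"linear":[[0,0.5,0],[0,0.5,0],[0,0,0]],"angular":[[0,0,0],[0,0,0],[0,0,0]]}'|head -4
```

```text
t: 49.27
ee_pos: [523.0, -243.7, 45.3]
orientation: [-0.115, -3.139, 0.001]
ft_force: [-2.1, -3.6, -4.3]
t: 49.52
ee_pos: [523.1, -243.6, 45.4]
orientation: [-0.115, -3.139, 0.003]
ft_force: [-2.5, -8.8, -5.3]
t: 49.77
ee_pos: [523.1, -243.4, 45.4]
orientation: [0.114, 3.139, -0.005]
ft_force: [-4.9, -13.0, -6.6]
```

Contact with the edge shows at y = -243.6, with side force rising. I ease off, lower, release, retreat and check.

```bash

python3 -m pendant '{"grip":[-1,-1,-1,-1],"linear":[[0,-1.2,0.4],[0,0,0.4],[0,0,0],[0,0,0]],"angular":[[0,0,0],[0,0,0],[0,0,0],[0,0,0]]}'|head -4
python3 -m pendant '{"grip":[-0.9,-0.8,-0.6,-0.4,0,0.4,0.4,0.4,0.4,0.4,0.4],"linear":[[0,0,0],[0,0,0],[0,0,0],[0,0,0],[0,0,0],[0,0,0],[0,0,-5],[0,0,-15],[0,0,-25],[0,0,-25],[0,0,-25]],"angular":[[0,0,0],[0,0,0],[0,0,0],[0,0,0],[0,0,0],[0,0,0],[0,0,0],[0,0,0],[0,0,0],[0,0,0],[0,0,0]]}'|head -4
python3 -m pendant '{"grip":[0.4,0.4,0.4,0.4,0.4,0.4,0.4,0.4,0.4,0.4],"linear":[[5,-20,0],[15,-30,0],[15,-30,0],[15,-30,0],[15,-30,0],[15,-30,0],[15,-20,0],[0,0,0],[0,0,0],[0,0,0]],"angular":[[0,0,0],[0,0,0],[0,0,0],[0,0,0],[0,0,0],[0,0,0],[0,0,0],[0,0,0],[0,0,0],[0,0,0]]}'|head -2
python3 chk.py; python3 -c "
from h import *
I=cv2.imread('pics/top_l.png');J=cv2.imread('pics/scene_l.png')
cv2.imwrite('pics/k.png',np.vstack([np.hstack([cv2.resize(I[190:330,320:380],(256,600)),cv2.resize(np.vstack([I[140:350,60:370],J[80:290,100:410]]),(440,600))])]))"
```

```text
t: 50.1
ee_pos: [523.3, -243.6, 45.1]
orientation: [0.115, 3.139, -0.002]
ft_force: [-3.6, -6.3, -0.7]
t: 51.02
ee_pos: [523.2, -242.3, 140.8]
orientation: [-0.116, -3.139, -0.001]
ft_force: [-0.1, -0.4, -0.3]
t: 51.85
ee_pos: [414.8, -424.5, 139.8]
green [305.1 195.4] [33.2 34.1] [ 652.8 -134.3] ring (651.9, -134.8)
blue [299.8 299.4] [35.6 36.2] [ 412.7 -116.8] ring (412.2, -117)
orange [302.5 247.7] [35.3 36.5] [ 529.9 -125.3] ring (532, -125.9)
```

View pics/k.png

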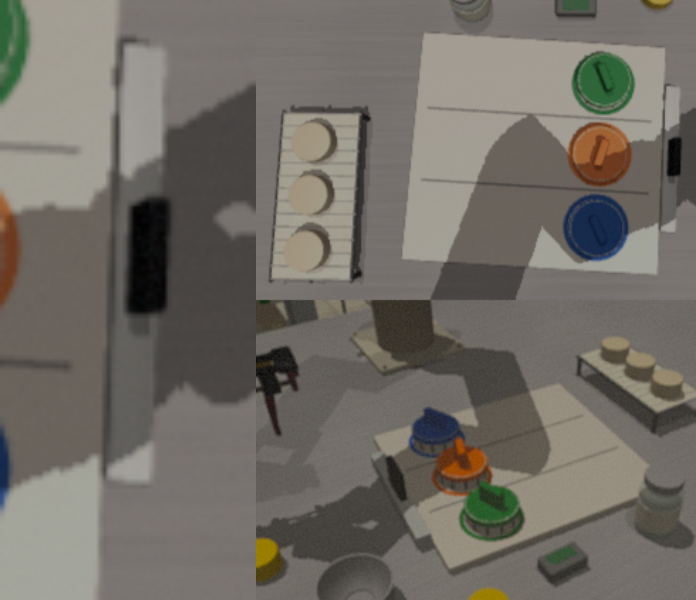

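```bash
python3 -c "
from h import *
b=np.array([539.4,-20.8]);a=np.radians(-4.21);ex=np.array([np.cos(a),np.sin(a)]);ey=np.array([-ex[1],ex[0]])
P=[plane('top',p,28) for p in((348.6,199.8),(345.3,301.5),(358.6,200.5),(355.8,302))]
for p in P: print(((p-b)@ex).round(1),((p-b)@ey).round(1))
for i,j in((1,0),(3,2)): d=P[i-1 if 0 else j]-P[i];print('angle vs board',np.round(np.arctan2(d@ey,d@ex),4))
g=cv2.imread('pics/top_l.png').mean(2)
for y in (206,214,230,268,285,297): print(y,g[y,336:362].round().astype(int))
"
```

```text
120.8 -211.0
-118.7 -212.0
120.6 -235.1
-118.4 -236.4
angle vs board 0.0038
angle vs board 0.0051
206 [156 158 157 157 157 157 156 156 157 156 120  72  99 145 153 153 153 151
 150 150 151 151 146 124 118 120]
214 [157 157 157 157 156 156 156 156 157 157 156  98 139 154 155 154 153 153
 152 151 152 152 122 115 117 119]
230 [157 157 158 157 158 158 158 159 158 120  74  72 125 152 157 118  95  96
  95  95  93  96  78  71  68  71]
268 [ 99 101 100  99 100 100 100  98 102  73  84  94  96  96  95  88  85  83
  83  89  85  72  70  70  69  69]
285 [ 99 100  98  98  99  99 100 101  74  62  90  95  95  94  95  97  94  93
  93  94  97 113 119 117 118 118]
297 [100 100  99  98 130 155 161 121  71  82  93 126 134 155 159 159 158 159
 159 143 122 116 116 117 116 116]
```

The stop bar lies along the right-hand edge: about 1 mm gap, 0.005 rad off parallel and 1 mm off the middle, with contact also felt as force. Pots are on their rings, three cheeses are on the rack and the arm is clear. I hand in.

```bash
python3 -c "
from workcell import ctrl
print(ctrl.close_job())"
```

```text
the job is handed in; nothing more can be done
None
```

I handed the job in with all three steps done by my own measurements; the hand-in call returned no verdict: three cheeses flat on the rack, all moulds within about 2.5 mm of their ring centres (blue was knocked aside once and put back), and the stop bar flush against the board's right-hand edge.

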